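# Stir fresh tumbling balls into the old ones

## Task

In the tumbler bowl the fresh green balls still lie on one side and the old white ones on the other. Take the wooden rod from the rack and stir the balls with it, several times round the bowl without lifting it out, until they are well mixed: nearly every ball close beside one of the other colour. Then stand the rod back in its own pocket of the rack and let go; move the balls only with the rod, keep all ten in the bowl, and leave the hammer, tin and bracket where they are.

Things in the scene. Friction and masses are not known exactly. Their poses are not given: they have to be found in the camera images.
- bowl_floor (a point): Bench vibratory tumbler, fixed, lid off: red round housing carrying an open black rubber bowl. This point: centre of the bowl's inner floor, 93 mm above the bench; z up. The floor is flat to 68 mm across, then dished, rising 18 mm to 184 mm across; the wall then rises to the rim, 82 mm above the floor's centre, 200 mm across inside, 208 outside. Lid studs below the rim reach 113 mm from the axis.
- rod_mid (a point): Stirring rod: straight round beech stick, 20 mm thick, 190 mm long, 50 g, red band near its top, standing upright in the end pocket of the wooden rack. This point: its centre, half-way up; its z runs along it towards the top, 95 mm above. Grip it firmly (60 N), about 45 mm below its top: held higher or loosely it tilts in the fingers when balls push back; a few degrees is usual.
- rod_tip (a point): The lower end of the stirring rod, 95 mm below its centre: the end that goes among the balls and stands on the pocket's floor.
- pocket (a point): Centre of the floor of the rod's pocket in the wooden rack (fixed, 62 x 170 x 90 mm high), 8 mm above the bench; z up, y along the row of three pockets, x across it. The rod's pocket is the +y end one: open square, 46 x 46 mm, 82 mm deep. The others, centred 54 and 108 mm towards -y, hold a file (handle up) and a brush, up to 115 mm above the bench.
- green1: Fresh green porcelain tumbling ball 1 of 5: loose, 28 mm across, 27 g; origin at its centre. The ten balls lie together one layer deep in the middle of the bowl, all green on one side, all white on the other; pushed outward, they roll back towards the middle.
- white1: Old white porcelain tumbling ball 1 of 5: loose, 28 mm across, 27 g; origin at its centre.
- green2: Fresh green porcelain tumbling ball 2 of 5: loose, 28 mm across, 27 g; origin at its centre. The ten balls lie together one layer deep in the middle of the bowl, all green on one side, all white on the other; pushed outward, they roll back towards the middle.
- white2: Old white porcelain tumbling ball 2 of 5: loose, 28 mm across, 27 g; origin at its centre.
- green3: Fresh green porcelain tumbling ball 3 of 5: loose, 28 mm across, 27 g; origin at its centre. The ten balls lie together one layer deep in the middle of the bowl, all green on one side, all white on the other; pushed outward, they roll back towards the middle.
- white3: Old white porcelain tumbling ball 3 of 5: loose, 28 mm across, 27 g; origin at its centre.
- green4: Fresh green porcelain tumbling ball 4 of 5: loose, 28 mm across, 27 g; origin at its centre. The ten balls lie together one layer deep in the middle of the bowl, all green on one side, all white on the other; pushed outward, they roll back towards the middle.
- white4: Old white porcelain tumbling ball 4 of 5: loose, 28 mm across, 27 g; origin at its centre.
- green5: Fresh green porcelain tumbling ball 5 of 5: loose, 28 mm across, 27 g; origin at its centre. The ten balls lie together one layer deep in the middle of the bowl, all green on one side, all white on the other; pushed outward, they roll back towards the middle.
- white5: Old white porcelain tumbling ball 5 of 5: loose, 28 mm across, 27 g; origin at its centre.
- hammer: Bystander: hammer lying on the bench near the work; origin under its handle-and-head line, at the bench.
- tin: Bystander: closed tin, 72 mm across, 62 mm high, standing on the bench; origin at the centre of its underside.
- bracket: Bystander: forged steel angle bracket lying on the bench, 100 mm long, 28 mm wide, its short leg standing 63 mm up; origin under the middle of the long leg.

How it is judged:
By the outcome, as a careful person would: the job done as asked, in the order asked, and still so for the second after the job is handed in, with the robot touching nothing.
It also fails if it takes over 72 s, if anything falls off the work surface, if the arm or the gripper's body presses on something with over 40 N, if the wrist force passes 120 N, or if a joint passes its speed limit or range.

## Robot

A 6-joint arm with a two-finger parallel gripper is mounted at the origin on the work surface. World frame = base frame: x ahead of the robot, y to its left, z up, the work surface at z = 0. Lengths are in m, angles in rad, forces in N, time in s.
With the tool pointing down it reaches from about 0.225 to 0.875 m from the base axis. Payload 3.4 kg.
Tool frame: the origin (TCP) lies between the finger pads; the fingertips stand 11 mm ahead of it and the grasp point (between the pads) lies 8 mm behind it (tips_ahead is the distance from the TCP to the fingertips, in m); z points along the fingers, x is the direction in which the jaws open and shut, and the axes are right-handed (so a half turn about z gives the same grasp; the last joint's range is limited). The gripper opens to 85 mm and grips with 20 to 120 N. Pads are 22 mm wide; open, the fingers measure 114 mm over their backs; the gripper's body (76 mm by 85 mm) begins 54 mm behind the grasp point. The pads swing forward as they close: fully open they stand 13 mm farther back than shut.
Start: joints at [-0.121, 0.276, 1.505, -0, 1.361, -0.121], TCP at [0.575, -0, 0.242] pointing down, gripper open.
Joint ranges: [-2.89, 2.89], [-0.75, 2.08], [0.22, 2.7], [-1.18, 4.32], [0.11, 2.71], [-2.7, 2.7]. Speed limits (rad/s): [2.57, 2.57, 3.14, 3.14, 3.14, 3.14].

## Interface

Orientations are given as a unit quaternion [w, x, y, z].
In Python, from rig import get_state, get_image, sign_off, masks_of, tips_ahead gives the robot as it stands.
- The arm moves only by the tool play_rows, never from a script. Its argument "series" is a list of rows, each an object of numbers: "fingers": the closure, from -1 (fully open) to 1 (shut); "dx", "dy", "dz": the shift along the world's x, y, z in mm; "turn": the turn about the world's z in rad. A call has 1 to 20 rows; each row shifts and turns the pose as measured when the row begins; what a row does not reach is not made up. A row lasts 1/12 s, in which the tool goes at most 41.7 mm and 7.16 degrees, less where a joint would pass 70% of its speed; a pose out of reach is approached as far as the arm can. A call with a gripper value outside its range is refused whole. The fingers move at their own pace and stop on an object; "squeeze" is the grip in N (left out, the last holds). Time passes only in rows, so rows that do not move let the fingers close. It gives the time, the measured TCP pose, the force and the opening at its end, in the units of the state.
- get_state(): the state, without advancing time (a new reading comes with each control period).
- get_image(name): name is "scene" or "side" or "wrist"; returns a dict with "pixels" (400x640x3 uint8, red, green, blue), "vfov" (degrees; the focal length in pixels is half the picture's height over the tangent of half this angle, whatever the lens; pixels are square), "cx", "cy" (the principal point, pixels), "rvec" (rotation vector, rad) and "tvec" (3), from world to camera coordinates, as OpenCV has them; the wrist camera has in their place "hand_eye" (4x4, takes a point from camera to tool coordinates, whose origin is the TCP and whose axes are the tool frame's). Camera axes: x right, y down, z forward; pixel columns grow to the right and rows downward; lengths in m; the calibration is good to about 2 mm. A picture is of the moment at which its call begins: read the wrist's pose just before it. There is no depth.
- sign_off(): hands the job in, once; it reports no verdict.
Trained networks look in a picture, given as the dict that the camera call returned (one of the last four; its "shot" number tells which), for a name from the list of things; names that differ only in an ending like _2 or _b are one class to them, and where a whole thing is asked for, a point or a joint stands for the part that bears it (a point fixed in the world has none). Each returns a list of dicts, best first, with "p" (0 to 1); they miss things now and then, are a little off and sometimes report something else, mostly with a low value. They report only what shows in the picture. A call takes as long as a camera call.
- masks_of(picture, label): "region" (400x640 bool, what is visible of it) and "xy" ([column, row] in pixels, amid what is visible of it).
The state is a dict: "clock": time; "qpos": joint angles; "qd": joint speeds; "effort": joint torques, N m; "position": TCP position; "ee_rot": TCP orientation; "contact_force": force on the tool from outside, world axes, zero at the start; "moment": the same for the moment, N m; "width": finger opening in m.
Only numpy, scipy, OpenCV 4.12 (cv2) and the standard library are available. Lean on these libraries where they do the work, as an engineer would, in place of code of your own. Each camera call takes 0.05 s, during which the arm holds its last target. There are 200 camera calls.

## Working session

There is one attempt and no reset: what is moved stays moved. The work goes in short steps, Python scripts to look and compute and a tool call to move; the robot and the scene stay as the last step left them, time stands still between calls to the robot, and variables do not carry over. Pictures are saved under pics/ and viewed, about 8 in all and at most 12, crops included, and the job is handed in when it is done.

Besides the shell and the picture viewer there is one more tool, called after ">>>" as name([rows], argument=value, ...), one row to a line, values as JSON. play_rows: Moves the arm, as the interface text tells. Its arguments: {"type":"object","properties":{"series":{"type":"array"},"squeeze":{"type":"number"}},"required":["series"]}

```bash
ls; mkdir -p pics; cat > h.py <<'E'
import numpy as np, cv2
from rig import *
def cam(p,st=None):
    h,w=p["pixels"].shape[:2]; f=h/2/np.tan(np.radians(p["vfov"])/2)
    K=np.array([[f,0,p["cx"]],[0,f,p["cy"]],[0,0,1.]])
    if "hand_eye" in p:
        q=st["ee_rot"]; from scipy.spatial.transform import Rotation as R
        T=np.eye(4);T[:3,:3]=R.from_quat([q[1],q[2],q[3],q[0]]).as_matrix();T[:3,3]=st["position"]
        M=np.linalg.inv(T@np.array(p["hand_eye"])); return K,M[:3,:3],M[:3,3]
    return K,cv2.Rodrigues(np.array(p["rvec"],float))[0],np.array(p["tvec"],float).ravel()
def onz(c,uv,z):
    K,R,t=c; d=R.T@np.linalg.solve(K,[uv[0],uv[1],1]); o=-R.T@t
    return o+d*(z-o[2])/d[2]
def proj(c,X):
    K,R,t=c; v=K@(R@np.array(X,float)+t); return v[:2]/v[2]
def save(p,n,crop=None,s=1):
    im=p["pixels"][:,:,::-1]
    if crop: im=im[crop[1]:crop[3],crop[0]:crop[2]]
    cv2.imwrite("pics/"+n,cv2.resize(im,None,fx=s,fy=s))
E
python3 - <<'E'
from h import *
st=get_state();print(st)
a=get_image("scene");b=get_image("side")
im=np.vstack([a["pixels"],b["pixels"]])[:,:,::-1]
cv2.imwrite("pics/a.png",cv2.resize(im,None,fx=.75,fy=.75,interpolation=cv2.INTER_AREA))
for n,p in(("scene",a),("side",b)):
    c=cam(p);print(n,"cam at",-c[1].T@c[2],c[0][0,0])
    for l in("rod_mid","bowl_floor","pocket","green1","white1","hammer","tin","bracket"):
        for m in masks_of(p,l)[:6]:
            ys,xs=np.nonzero(m["region"]);print(l,round(m["p"],2),np.round(m["xy"]),(xs.min(),xs.max(),ys.min(),ys.max()) if len(xs) else None)
E
```

```text
pics
{'clock': 0.0, 'qpos': array([-1.20963996e-01,  2.76592035e-01,  1.50614839e+00, -1.59011550e-05,
        1.36069078e+00, -1.20977341e-01]), 'qd': array([-0.00052333,  0.00016465,  0.00031758,  0.00121446, -0.00147371,
       -0.00016788]), 'effort': array([ 6.20495921e-04, -4.16768074e+01, -2.45808578e+01, -1.52056768e-04,
        1.11346930e-02,  1.69860516e-05]), 'position': array([5.74485999e-01, 7.22559593e-05, 2.41435299e-01]), 'ee_rot': array([-1.03217044e-04,  9.99999577e-01,  8.33773091e-06, -9.13496352e-04]), 'contact_force': array([0.15138433, 0.1388412 , 0.37730776]), 'moment': array([-0.01791593, -0.02112493,  0.02482562]), 'width': 0.08531919874736396}
scene cam at [ 1.06348369 -0.32796527  0.58859916] 380.02843998101855
rod_mid 0.88 [226. 180.] (np.int64(214), np.int64(234), np.int64(153), np.int64(213))
bowl_floor 0.97 [366. 149.] (np.int64(317), np.int64(412), np.int64(100), np.int64(217))
pocket 0.78 [209. 235.] (np.int64(165), np.int64(255), np.int64(191), np.int64(283))
green1 0.25 [226. 179.] (np.int64(214), np.int64(234), np.int64(153), np.int64(212))
white
[... 1315 characters left out ...]
nt64(245), np.int64(258))
white1 0.71 [357. 265.] (np.int64(351), np.int64(366), np.int64(261), np.int64(275))
white1 0.68 [344. 269.] (np.int64(335), np.int64(350), np.int64(262), np.int64(274))
white1 0.51 [352. 279.] (np.int64(343), np.int64(359), np.int64(271), np.int64(285))
white1 0.49 [353. 257.] (np.int64(344), np.int64(359), np.int64(251), np.int64(264))
hammer 0.83 [236. 281.] (np.int64(204), np.int64(252), np.int64(208), np.int64(303))
tin 0.83 [390. 210.] (np.int64(376), np.int64(400), np.int64(206), np.int64(231))
tin 0.46 [352. 280.] (np.int64(343), np.int64(358), np.int64(271), np.int64(285))
bracket 0.51 [265. 175.] (np.int64(240), np.int64(275), np.int64(160), np.int64(181))
```

View pics/a.png

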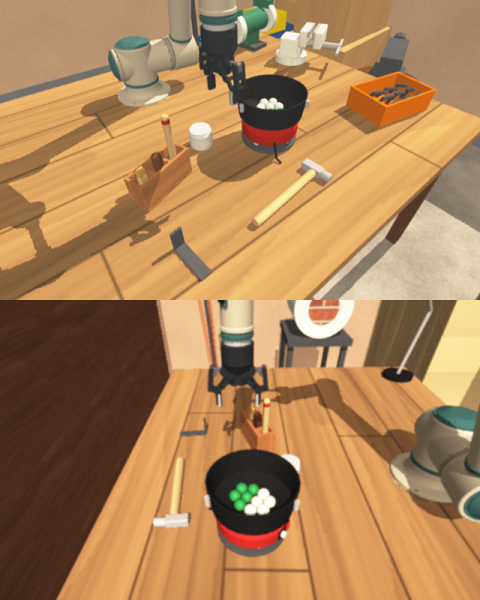

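```bash
cat >> h.py <<'E'
from scipy.optimize import minimize, least_squares
def boxhull(c,x,y,yaw,L=(.062,.170,.090)):
    co,si=np.cos(yaw),np.sin(yaw);P=[]
    for a in(-.5,.5):
        for b in(-.5,.5):
            for z in(0,L[2]):
                u,v=a*L[0],b*L[1];P.append(proj(c,[x+co*u-si*v,y+si*u+co*v,z]))
    return cv2.convexHull(np.array(P,np.float32))
E
python3 - <<'E'
from h import *
a=get_image("scene");b=get_image("side")
ca,cb=cam(a),cam(b)
m={}
for n,p in(("a",a),("b",b)):
    for l in("rod_mid","bowl_floor","pocket"): m[n,l]=masks_of(p,l)[0]["region"]
# bowl
def ring(c,x,y,r,z):
    t=np.linspace(0,2*np.pi,180);return np.array([proj(c,[x+r*np.cos(s),y+r*np.sin(s),z]) for s in t])
def res(v):
    o=[]
    for n,c in(("a",ca),("b",cb)):
        ys,xs=np.nonzero(m[n,"bowl_floor"]);q=ring(c,v[0],v[1],.104,.175)
        o+=[q[:,1].min()-ys.min(), (q[:,0].min()+q[:,0].max()-xs.min()-xs.max())/2]
    return o
s=least_squares(res,[.5,.1],diff_step=1e-3);print("bowl",s.x,s.fun)
# rod: top center
for n,c in(("a",ca),("b",cb)):
    ys,xs=np.nonzero(m[n,"rod_mid"]);
    for y in (ys.min()+3,ys.min()+10,ys.min()+20,ys.max()-5): print(n,y,xs[ys==y].min(),xs[ys==y].max())
    k=ys<ys.min()+5;print("top~",onz(c,(xs[k].mean(),ys.min()+2),.198))
# rack
best=None
def cost(v,ns="a"):
    t=0
    for n,c in(("a",ca),("b",cb)):
        if n not in ns: continue
        z=np.zeros((400,640),np.uint8);cv2.fillConvexPoly(z,boxhull(c,*v).astype(int),1)
        M=m[n,"pocket"];t+=1-(M&(z>0)).sum()/(M|(z>0)).sum()
    return t
for x0 in(.5,.6,.7):
  for y0 in(-.35,-.25):
    for yw in(-1,-.5,0,.5,1,1.5):
        r=minimize(cost,[x0,y0,yw],args=("ab",),method="Nelder-Mead",options=dict(initial_simplex=[[x0,y0,yw],[x0+.05,y0,yw],[x0,y0+.05,yw],[x0,y0,yw+.3]]))
        if best is None or r.fun<best.fun:best=r
print("rack",best.x,best.fun,cost(best.x,"a"),cost(best.x,"b"))
im=np.hstack([x["pixels"][y0:y0+200,x0:x0+200] for x,x0,y0 in((a,130,120),(b,250,90))])[:,:,::-1].copy()
for c,off,x0,y0 in((ca,0,130,120),(cb,200,250,90)):
    cv2.polylines(im,[(boxhull(c,*best.x)-[x0-off,y0]).astype(int)],True,(255,0,255),1)
    cv2.polylines(im,[(ring(c,*s.x,.104,.175)-[x0-off,y0]).astype(int)],True,(255,255,0),1)
cv2.imwrite("pics/b.png",cv2.resize(im,None,fx=2,fy=2))
E
```

```text
bowl [0.54247743 0.19876533] [-1.80224317 -0.01740276 -0.6285295  -0.43052883]
a 156 215 224
a 163 216 225
a 173 218 227
a 207 226 234
top~ [ 0.49743048 -0.12103061  0.198     ]
b 134 351 360
b 141 351 359
b 151 351 358
b 172 349 358
top~ [ 0.49276538 -0.11231715  0.198     ]
rack [ 0.51988883 -0.17234683  0.34623285] 1.0757091490211745 0.07570914902117454 1.0
```

View pics/b.png

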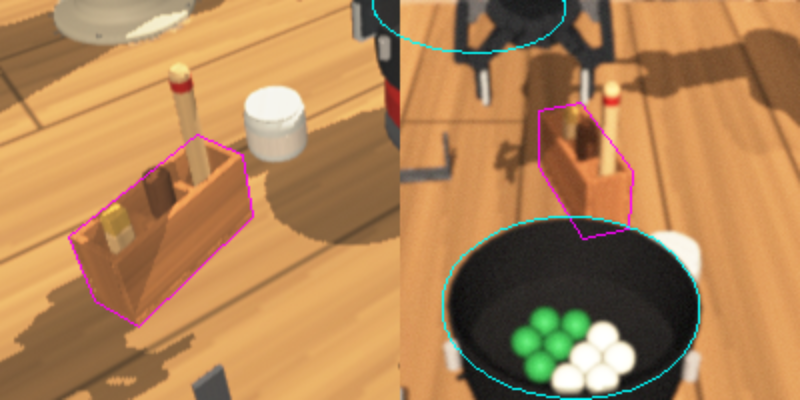

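>>> play_rows([
  {"dz": 20, "dx": -8, "dy": -12},
  {"dz": 20, "dx": -16, "dy": -25},
  {"dz": 10, "dx": -16, "dy": -25},
  {"dx": -16, "dy": -25},
  {"dx": -12, "dy": -20},
  {"dx": -5, "dy": -8},
  {},
  {},
  {},
])

```text
invalid input at $.series[0]: expected keys fingers, dx, dy, dz, turn
```

```bash
python3 - <<'E'
from h import *
st=get_state();print(st["position"],st["contact_force"])
w=get_image("wrist");a=get_image("scene");b=get_image("side")
cw,ca,cb=cam(w,st),cam(a),cam(b);save(w,"w1.png")
print("wristcam",-cw[1].T@cw[2],cw[0][0,0])
for l in("rod_mid","pocket"):
    for m in masks_of(w,l)[:2]:
        ys,xs=np.nonzero(m["region"]);print(l,m["p"],m["xy"],xs.min(),xs.max(),ys.min(),ys.max())
print("proj",proj(cw,[.495,-.117,.198]),proj(cw,[.495,-.117,.008]))
# rod axis as two planes from scene/side -> vertical line fit
A=[]
def res(v):
    o=[]
    for c,l in L:
        for y,x in l:
            P=[proj(c,[v[0],v[1],z]) for z in(.09,.2)]
            o.append(P[0][0]+(P[1][0]-P[0][0])*(y-P[0][1])/(P[1][1]-P[0][1])-x)
    return o
L=[]
for c,p in((ca,a),(cb,b)):
    M=masks_of(p,"rod_mid")[0];R=M["region"];ys=np.nonzero(R.any(1))[0];print(M["p"],ys.min(),ys.max())
    L.append((c,[(y,np.nonzero(R[y])[0].mean()) for y in range(ys.min()+4,ys.max()-6,3)]))
s=least_squares(res,[.495,-.117]);print("rod",s.x,np.round(s.fun,1))
for p,c in((a,ca),(b,cb)):
    for l in("tin","hammer","bracket"):
        for m in masks_of(p,l)[:1]:print(l,m["p"],onz(c,m["xy"],.03 if l=="tin" else 0))
E
```

```text
[ 5.75027029e-01 -2.60926047e-05  2.42360284e-01] [ 0.11628319 -0.45350498 -0.76135492]
wristcam [0.57601616 0.07640166 0.37395258] 347.37916935835597
rod_mid 0.67 [226.6, 324.9] 200 250 278 374
pocket 0.59 [263.0, 314.0] 213 318 230 378
pocket 0.56 [172.2, 159.0] 124 216 121 200
proj [194.39452053 397.36598056] [249.72162514 258.74269568]
0.93 152 212
0.74 131 176
rod [ 0.49174109 -0.11998297] [-0.6  0.6  0.2 -0.1  0.1 -0.3  0.4  0.   0.2  0.4  0.   0.2 -0.2 -0.5
 -0.3 -0.2 -0.  -0.3 -0.   0.3 -0.3 -0.  -0.2  0.2  0.  -0.2  0.2  0.
  0.3]
tin 0.87 [0.42725166 0.00886534 0.03      ]
hammer 0.58 [0.74758981 0.09646367 0.        ]
bracket 0.56 [ 0.73507154 -0.22628376  0.        ]
tin 0.75 [ 0.40203805 -0.03694385  0.03      ]
hammer 0.69 [0.74804966 0.14189178 0.        ]
bracket 0.69 [0.53595932 0.13286008 0.        ]
```

View pics/w1.png

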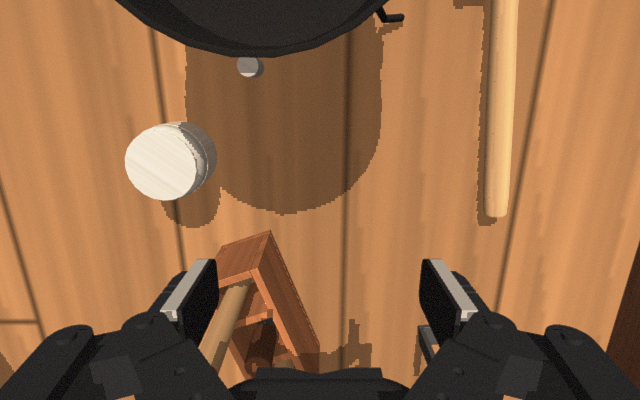

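>>> play_rows([
  {"fingers": -1, "dx": -6, "dy": -10, "dz": 15, "turn": 0},
  {"fingers": -1, "dx": -14, "dy": -28, "dz": 20, "turn": 0},
  {"fingers": -1, "dx": -16, "dy": -32, "dz": 15, "turn": 0},
  {"fingers": -1, "dx": -16, "dy": -32, "dz": 5, "turn": 0},
  {"fingers": -1, "dx": -16, "dy": -32, "dz": 0, "turn": 0},
  {"fingers": -1, "dx": -10, "dy": -22, "dz": 0, "turn": 0},
  {"fingers": -1, "dx": -5, "dy": -10, "dz": 0, "turn": 0},
  {"fingers": -1, "dx": 0, "dy": 0, "dz": 0, "turn": 0},
  {"fingers": -1, "dx": 0, "dy": 0, "dz": 0, "turn": 0},
], squeeze=60)

```text
clock: 2.7
position: [0.4883, -0.1715, 0.2996]
ee_rot: [0.001, 1.0, 0.002, 0.001]
contact_force: [0.7, -0.5, -0.3]
width: 0.0856
```

```bash
python3 - <<'E'
from h import *
st=get_state();print(st["clock"],st["position"])
w=get_image("wrist");cw=cam(w,st);np.savez("w2.npz",K=cw[0],R=cw[1],t=cw[2])
im=w["pixels"][:,:,::-1].copy()
X=[.4917,-.120]
for z in(.008,.09,.198): cv2.circle(im,tuple(int(v) for v in proj(cw,[*X,z])),3,(255,255,0),-1)
cv2.polylines(im,[boxhull(cw,.5199,-.1723,.346).astype(int)],True,(255,0,255),1)
cv2.imwrite("pics/w2.png",im)
E
```

```text
2.7 [ 0.48825995 -0.17145986  0.29964794]
```

View pics/w2.png

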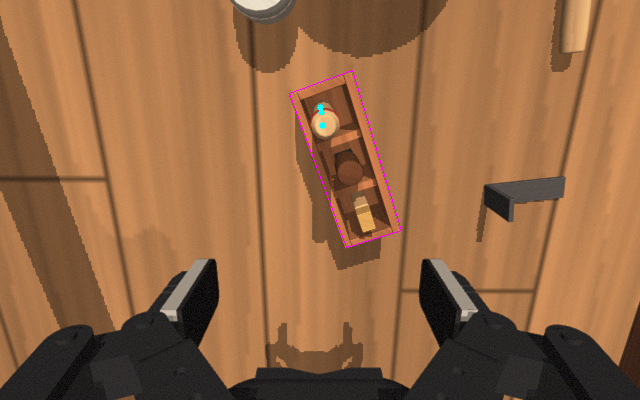

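>>> play_rows([
  {"fingers": -1, "dx": 2, "dy": 15, "dz": 0, "turn": 0},
  {"fingers": -1, "dx": 2, "dy": 22, "dz": 0, "turn": 0},
  {"fingers": -1, "dx": 1, "dy": 14, "dz": -10, "turn": 0},
  {"fingers": -1, "dx": 0, "dy": 0, "dz": -25, "turn": 0},
  {"fingers": -1, "dx": 0, "dy": 0, "dz": -30, "turn": 0},
  {"fingers": -1, "dx": 0, "dy": 0, "dz": -30, "turn": 0},
  {"fingers": -1, "dx": 0, "dy": 0, "dz": -30, "turn": 0},
  {"fingers": -1, "dx": 0, "dy": 0, "dz": -12, "turn": 0},
  {"fingers": -1, "dx": 0, "dy": 0, "dz": 0, "turn": 0},
  {"fingers": -1, "dx": 0, "dy": 0, "dz": 0, "turn": 0},
], squeeze=60)

```text
clock: 3.58
position: [0.499, -0.1047, 0.1584]
ee_rot: [-0.001, 1.0, 0.01, 0.004]
contact_force: [0.1, -0.6, 0.2]
width: 0.0853
```

>>> play_rows([
  {"fingers": -1, "dx": -3, "dy": -7, "dz": -4, "turn": 0},
  {"fingers": -1, "dx": -2, "dy": -6, "dz": -4, "turn": 0},
  {"fingers": -1, "dx": 0, "dy": 0, "dz": -3, "turn": 0},
  {"fingers": -1, "dx": 0, "dy": 0, "dz": 0, "turn": 0},
  {"fingers": -1, "dx": 0, "dy": 0, "dz": 0, "turn": 0},
])

```text
clock: 4.0
position: [0.497, -0.1189, 0.1503]
ee_rot: [0.0, 1.0, 0.011, 0.008]
contact_force: [0.2, 1.1, 0.9]
width: 0.0855
```

>>> play_rows([
  {"fingers": -1, "dx": -3, "dy": 0, "dz": -4, "turn": 0},
  {"fingers": -1, "dx": 0, "dy": 0, "dz": -2, "turn": 0},
  {"fingers": -1, "dx": 0, "dy": 0, "dz": 0, "turn": 0},
  {"fingers": 0.2, "dx": 0, "dy": 0, "dz": 0, "turn": 0},
  {"fingers": 1, "dx": 0, "dy": 0, "dz": 0, "turn": 0},
  {"fingers": 1, "dx": 0, "dy": 0, "dz": 0, "turn": 0},
  {"fingers": 1, "dx": 0, "dy": 0, "dz": 0, "turn": 0},
  {"fingers": 1, "dx": 0, "dy": 0, "dz": 0, "turn": 0},
  {"fingers": 1, "dx": 0, "dy": 0, "dz": 0, "turn": 0},
  {"fingers": 1, "dx": 0, "dy": 0, "dz": 0, "turn": 0},
], squeeze=60)

```text
clock: 4.83
position: [0.4938, -0.1195, 0.1455]
ee_rot: [0.001, 1.0, 0.011, 0.009]
contact_force: [0.3, 0.5, -0.8]
width: 0.0189
```

>>> play_rows([
  {"fingers": 1, "dx": 0, "dy": 0, "dz": 8, "turn": 0},
  {"fingers": 1, "dx": 0, "dy": 0, "dz": 15, "turn": 0},
  {"fingers": 1, "dx": 0, "dy": 0, "dz": 22, "turn": 0},
  {"fingers": 1, "dx": 0, "dy": 0, "dz": 25, "turn": 0},
  {"fingers": 1, "dx": 0, "dy": 0, "dz": 25, "turn": 0},
  {"fingers": 1, "dx": 0, "dy": 0, "dz": 25, "turn": 0},
  {"fingers": 1, "dx": 0, "dy": 0, "dz": 25, "turn": 0},
  {"fingers": 1, "dx": 0, "dy": 0, "dz": 25, "turn": 0},
  {"fingers": 1, "dx": 0, "dy": 0, "dz": 20, "turn": 0},
  {"fingers": 1, "dx": 0, "dy": 0, "dz": 10, "turn": 0},
  {"fingers": 1, "dx": 0, "dy": 0, "dz": 0, "turn": 0},
  {"fingers": 1, "dx": 0, "dy": 0, "dz": 0, "turn": 0},
])

```text
clock: 5.83
position: [0.4915, -0.1175, 0.3591]
ee_rot: [0.0, 1.0, 0.011, 0.01]
contact_force: [0.4, -0.3, -1.3]
width: 0.0187
```

>>> play_rows([
  {"fingers": 1, "dx": 2, "dy": 10, "dz": 0, "turn": 0},
  {"fingers": 1, "dx": 4, "dy": 25, "dz": 0, "turn": 0},
  {"fingers": 1, "dx": 5, "dy": 30, "dz": 0, "turn": 0},
  {"fingers": 1, "dx": 5, "dy": 30, "dz": 0, "turn": 0},
  {"fingers": 1, "dx": 5, "dy": 30, "dz": 0, "turn": 0},
  {"fingers": 1, "dx": 5, "dy": 30, "dz": 0, "turn": 0},
  {"fingers": 1, "dx": 5, "dy": 30, "dz": 0, "turn": 0},
  {"fingers": 1, "dx": 5, "dy": 30, "dz": 0, "turn": 0},
  {"fingers": 1, "dx": 5, "dy": 30, "dz": 0, "turn": 0},
  {"fingers": 1, "dx": 4, "dy": 25, "dz": 0, "turn": 0},
  {"fingers": 1, "dx": 3, "dy": 18, "dz": 0, "turn": 0},
  {"fingers": 1, "dx": 1, "dy": 8, "dz": 0, "turn": 0},
  {"fingers": 1, "dx": 0, "dy": 0, "dz": 0, "turn": 0},
  {"fingers": 1, "dx": 0, "dy": 0, "dz": 0, "turn": 0},
])

```text
clock: 7.0
position: [0.5315, 0.2009, 0.3399]
ee_rot: [-0.001, 1.0, 0.01, -0.007]
contact_force: [-0.3, 0.0, 0.1]
width: 0.0184
```

```bash
cat >> h.py <<'E'
C=np.array([.5425,.1988])
def rodfit(v,L):
    o=[]
    for c,l in L:
        for y,x in l:
            P=[proj(c,[v[0]+v[2]*(z-.25),v[1]+v[3]*(z-.25),z]) for z in(.15,.3)]
            o.append(P[0][0]+(P[1][0]-P[0][0])*(y-P[0][1])/(P[1][1]-P[0][1])-x)
    return o
def balls(p,c):
    out={}
    for col in("green","white"):
        out[col]=[(np.round((onz(c,m["xy"],.107+.0)[:2]-C)*1000).astype(int),round(m["p"],2),int(m["region"].sum())) for m in masks_of(p,col+"1") if m["p"]>.3]
    return out
E
python3 - <<'E'
from h import *
st=get_state();print(st["position"])
a=get_image("scene");b=get_image("side");w=get_image("wrist")
ca,cb=cam(a),cam(b)
for k,v in balls(b,cb).items():print(k,v)
for k,v in balls(w,cam(w,st)).items():print("w",k,v)
L=[]
for c,p in((ca,a),(cb,b)):
    M=masks_of(p,"rod_mid")
    if not M:print("no rod");continue
    M=M[0];R=M["region"];ys,xs=np.nonzero(R);print(M["p"],ys.min(),ys.max(),xs.min(),xs.max())
    y=np.arange(ys.min()+6,ys.max()-6,2);L.append((c,[(v,np.nonzero(R[v])[0].mean()) for v in y if R[v].any()]))
s=least_squares(rodfit,[*st["position"][:2],0,0],args=(L,));print("rod at .25, slopes",s.x,np.abs(s.fun).max())
im=np.hstack([b["pixels"][100:400,200:480],w["pixels"][:300,120:500]])[:,:,::-1]
cv2.imwrite("pics/c.png",im)
E
```

```text
[0.5314724  0.20094934 0.33990687]
green [(array([ 12, -16]), 0.74, 178), (array([-12, -42]), 0.68, 156), (array([ 27, -43]), 0.65, 152), (array([ 35, -11]), 0.57, 181), (array([26, 13]), 0.45, 208)]
white [(array([-14,   1]), 0.73, 127), (array([-28,  26]), 0.59, 206), (array([-43,   2]), 0.56, 192), (array([-7, 27]), 0.52, 185), (array([-30, -24]), 0.42, 112)]
w green [(array([  8, -11]), 0.88, 491), (array([25, 15]), 0.83, 556), (array([ 23, -39]), 0.73, 505), (array([ 39, -14]), 0.71, 525), (array([  5, -35]), 0.53, 121)]
w white [(array([-41,   7]), 0.93, 533), (array([-13,   5]), 0.73, 522), (array([ 0, 33]), 0.71, 518), (array([-32, -17]), 0.67, 338), (array([-29,  30]), 0.59, 562)]
0.74 16 107 358 370
0.73 113 230 338 354
rod at .25, slopes [ 0.52854639  0.20148531  0.02139362 -0.059884  ] 1.585553468626813
```

View pics/c.png

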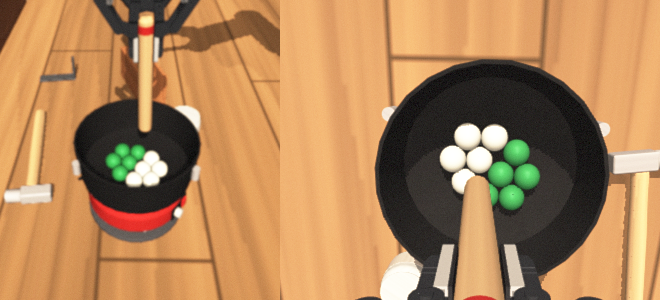

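>>> play_rows([
  {"fingers": 1, "dx": 10, "dy": 10, "dz": 0, "turn": 0},
  {"fingers": 1, "dx": 15, "dy": 14, "dz": 0, "turn": 0},
  {"fingers": 1, "dx": 10, "dy": 10, "dz": 0, "turn": 0},
  {"fingers": 1, "dx": 4, "dy": 3, "dz": 0, "turn": 0},
  {"fingers": 1, "dx": 0, "dy": 0, "dz": 0, "turn": 0},
  {"fingers": 1, "dx": 0, "dy": 0, "dz": -10, "turn": 0},
  {"fingers": 1, "dx": 0, "dy": 0, "dz": -18, "turn": 0},
  {"fingers": 1, "dx": 0, "dy": 0, "dz": -18, "turn": 0},
  {"fingers": 1, "dx": 0, "dy": 0, "dz": -15, "turn": 0},
  {"fingers": 1, "dx": 0, "dy": 0, "dz": -8, "turn": 0},
  {"fingers": 1, "dx": 0, "dy": 0, "dz": 0, "turn": 0},
  {"fingers": 1, "dx": 0, "dy": 0, "dz": 0, "turn": 0},
])

```text
clock: 8.45
position: [0.5681, 0.2316, 0.2694]
ee_rot: [-0.0, 1.0, 0.006, -0.006]
contact_force: [0.5, 0.4, 0.8]
width: 0.0184
```

>>> play_rows([
  {"fingers": 1, "dx": 3, "dy": 6, "dz": 0, "turn": 0},
  {"fingers": 1, "dx": 2, "dy": 5, "dz": 0, "turn": 0},
  {"fingers": 1, "dx": 0, "dy": 0, "dz": -8, "turn": 0},
  {"fingers": 1, "dx": 0, "dy": 0, "dz": -8, "turn": 0},
  {"fingers": 1, "dx": 0, "dy": 0, "dz": -7, "turn": 0},
  {"fingers": 1, "dx": 0, "dy": 0, "dz": -4, "turn": 0},
  {"fingers": 1, "dx": 0, "dy": 0, "dz": 0, "turn": 0},
  {"fingers": 1, "dx": 0, "dy": 0, "dz": 0, "turn": 0},
])

```text
clock: 9.12
position: [0.5747, 0.2442, 0.2426]
ee_rot: [-0.001, 1.0, 0.006, -0.003]
contact_force: [-0.0, 0.3, -0.4]
width: 0.0185
```

>>> play_rows([
  {"fingers": 1, "dx": -8, "dy": -3, "dz": -2, "turn": 0},
  {"fingers": 1, "dx": -14, "dy": -3, "dz": -2, "turn": 0},
  {"fingers": 1, "dx": -14, "dy": -7, "dz": -1, "turn": 0},
  {"fingers": 1, "dx": -12, "dy": -10, "dz": 0, "turn": 0},
  {"fingers": 1, "dx": -8, "dy": -10, "dz": 0, "turn": 0},
  {"fingers": 1, "dx": -4.5, "dy": -12, "dz": 0, "turn": 0},
  {"fingers": 1, "dx": -1, "dy": -12.5, "dz": 0, "turn": 0},
  {"fingers": 1, "dx": 3, "dy": -12, "dz": 0, "turn": 0},
  {"fingers": 1, "dx": 7, "dy": -10.5, "dz": 0, "turn": 0},
  {"fingers": 1, "dx": 10, "dy": -8, "dz": 0, "turn": 0},
  {"fingers": 1, "dx": 12, "dy": -4.5, "dz": 0, "turn": 0},
  {"fingers": 1, "dx": 12.5, "dy": -1, "dz": 0, "turn": 0},
  {"fingers": 1, "dx": 12, "dy": 3, "dz": 0, "turn": 0},
  {"fingers": 1, "dx": 10.5, "dy": 7, "dz": 0, "turn": 0},
  {"fingers": 1, "dx": 8, "dy": 10, "dz": 0, "turn": 0},
  {"fingers": 1, "dx": 4.5, "dy": 12, "dz": 0, "turn": 0},
])

```text
clock: 10.45
position: [0.594, 0.1686, 0.2394]
ee_rot: [0.0, 1.0, 0.002, -0.008]
contact_force: [-1.6, -1.9, 1.4]
width: 0.0187
```

```bash
cat > look.py <<'E'
from h import *
import sys
st=get_state();print(st["clock"],"TCP rel",np.round((st["position"][:2]-C)*1000),st["position"][2],st["contact_force"])
b=get_image("side");w=get_image("wrist")
for n,p,c in(("side",b,cam(b)),("wr",w,cam(w,st))):
    for k,v in balls(p,c).items():print(n,k,[tuple(x[0].tolist()) for x in v])
if len(sys.argv)>1:
    im=np.hstack([cv2.resize(b["pixels"][180:350,260:410],None,fx=2,fy=2),w["pixels"][:340,100:500]])[:,:,::-1]
    cv2.imwrite("pics/"+sys.argv[1],im)
E
python3 look.py d.png
```

```text
10.45 TCP rel [ 51. -30.] 0.239441714108887 [-1.56982872 -1.85057597  1.40013193]
side green [(49, -2), (74, -11), (4, 27), (23, 15), (2, -5)]
side white [(1, -2), (-14, -33), (57, -30), (-33, 8), (18, -56), (60, -160)]
wr green [(78, -5), (39, 0), (-1, -6), (21, 11), (-44, 12)]
wr white [(15, -21), (-13, -29), (-32, 0), (18, -56), (54, -14)]
```

View pics/d.png

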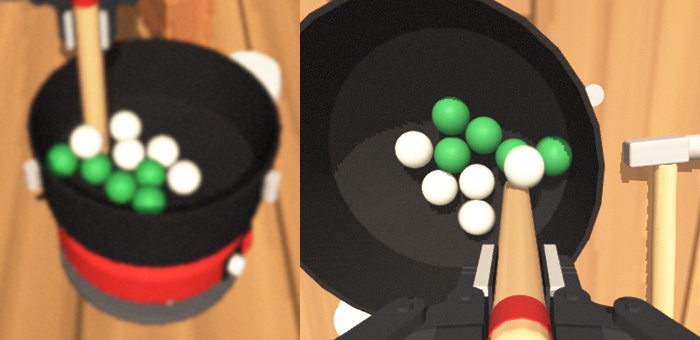

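>>> play_rows([
  {"fingers": 1, "dx": 1, "dy": 12, "dz": 0, "turn": 0},
  {"fingers": 1, "dx": -3, "dy": 13, "dz": 0, "turn": 0},
  {"fingers": 1, "dx": -6, "dy": 13, "dz": 0, "turn": 0},
  {"fingers": 1, "dx": -10, "dy": 11, "dz": 0, "turn": 0},
  {"fingers": 1, "dx": -10, "dy": 8, "dz": 0, "turn": 0},
  {"fingers": 1, "dx": -12, "dy": 4, "dz": 0, "turn": 0},
  {"fingers": 1, "dx": -12.5, "dy": 0, "dz": 0, "turn": 0},
  {"fingers": 1, "dx": -12, "dy": -4, "dz": 0, "turn": 0},
  {"fingers": 1, "dx": -10, "dy": -7, "dz": 0, "turn": 0},
  {"fingers": 1, "dx": -7, "dy": -10, "dz": 0, "turn": 0},
  {"fingers": 1, "dx": -3, "dy": -12, "dz": 0, "turn": 0},
  {"fingers": 1, "dx": 1, "dy": -12, "dz": 0, "turn": 0},
  {"fingers": 1, "dx": 5, "dy": -11, "dz": 0, "turn": 0},
  {"fingers": 1, "dx": 8, "dy": -9, "dz": 0, "turn": 0},
  {"fingers": 1, "dx": 10, "dy": -6, "dz": 0, "turn": 0},
  {"fingers": 1, "dx": 11, "dy": -2, "dz": 0, "turn": 0},
  {"fingers": 1, "dx": 11, "dy": 2, "dz": 0, "turn": 0},
  {"fingers": 1, "dx": 10, "dy": 6, "dz": 0, "turn": 0},
  {"fingers": 1, "dx": 7, "dy": 9, "dz": 0, "turn": 0},
  {"fingers": 1, "dx": 4, "dy": 11, "dz": 0, "turn": 0},
])

```text
clock: 12.42
position: [0.5704, 0.1852, 0.236]
ee_rot: [-0.001, 1.0, 0.002, -0.008]
contact_force: [0.6, -1.6, -0.5]
width: 0.0186
```

```bash
python3 look.py
```

```text
12.4167 TCP rel [ 28. -14.] 0.2360033286219924 [ 0.58988863 -1.63050096 -0.48474279]
side green [(-16, 33), (5, -3), (4, -31), (11, 27), (-29, -20)]
side white [(26, 10), (57, 10), (-22, 13), (47, -23)]
wr green [(12, 26), (-18, 33), (-29, -22), (-3, -32), (1, -5), (64, 8)]
wr white [(34, 13), (65, 6), (50, -19), (-24, 7)]
```

>>> play_rows([
  {"fingers": 1, "dx": 9, "dy": 9, "dz": 1, "turn": 0},
  {"fingers": 1, "dx": 5, "dy": 11, "dz": 1, "turn": 0},
  {"fingers": 1, "dx": -2, "dy": 12.5, "dz": 0, "turn": 0},
  {"fingers": 1, "dx": -6, "dy": 11, "dz": 0, "turn": 0},
  {"fingers": 1, "dx": -10, "dy": 8, "dz": 0, "turn": 0},
  {"fingers": 1, "dx": -12, "dy": 5, "dz": 0, "turn": 0},
  {"fingers": 1, "dx": -12.5, "dy": 1, "dz": 0, "turn": 0},
  {"fingers": 1, "dx": -12.5, "dy": -3, "dz": 0, "turn": 0},
  {"fingers": 1, "dx": -11, "dy": -7, "dz": 0, "turn": 0},
  {"fingers": 1, "dx": -8, "dy": -10, "dz": 0, "turn": 0},
  {"fingers": 1, "dx": -4, "dy": -12, "dz": 0, "turn": 0},
  {"fingers": 1, "dx": 0, "dy": -13, "dz": 0, "turn": 0},
  {"fingers": 1, "dx": 4, "dy": -12, "dz": 0, "turn": 0},
  {"fingers": 1, "dx": 8, "dy": -10, "dz": 0, "turn": 0},
  {"fingers": 1, "dx": 11, "dy": -7, "dz": 0, "turn": 0},
  {"fingers": 1, "dx": 12.5, "dy": -3, "dz": 0, "turn": 0},
  {"fingers": 1, "dx": 12.5, "dy": 1, "dz": 0, "turn": 0},
  {"fingers": 1, "dx": 12, "dy": 5, "dz": 0, "turn": 0},
  {"fingers": 1, "dx": 9, "dy": 9, "dz": 0, "turn": 0},
  {"fingers": 1, "dx": 5, "dy": 11, "dz": 0, "turn": 0},
])

```text
clock: 14.38
position: [0.5675, 0.1916, 0.2408]
ee_rot: [-0.001, 1.0, 0.004, -0.009]
contact_force: [-0.6, 0.6, -0.3]
width: 0.0186
```

```bash
python3 look.py
```

```text
14.3833 TCP rel [25. -7.] 0.24079972622851464 [-0.60549172  0.56701424 -0.34359603]
side green [(1, 4), (171, 26), (-18, -43), (-27, -16), (26, -112), (-32, 14)]
side white [(-27, 16), (47, -18), (43, 9), (-15, 34), (10, 23), (-29, -20)]
wr green [(-1, 3), (-15, -47), (-27, -20), (41, -40)]
wr white [(39, 14), (44, -15), (-11, 30), (15, 34), (-31, 10)]
```

>>> play_rows([
  {"fingers": 1, "dx": 9, "dy": 8, "dz": -1, "turn": 0},
  {"fingers": 1, "dx": 5, "dy": 11, "dz": -1, "turn": 0},
  {"fingers": 1, "dx": -2, "dy": 12.5, "dz": 0, "turn": 0},
  {"fingers": 1, "dx": -6, "dy": 11, "dz": 0, "turn": 0},
  {"fingers": 1, "dx": -10, "dy": 8, "dz": 0, "turn": 0},
  {"fingers": 1, "dx": -12, "dy": 4, "dz": 0, "turn": 0},
  {"fingers": 1, "dx": -12.5, "dy": 0, "dz": 0, "turn": 0},
  {"fingers": 1, "dx": -12.5, "dy": -3, "dz": 0, "turn": 0},
  {"fingers": 1, "dx": -11, "dy": -7, "dz": 0, "turn": 0},
  {"fingers": 1, "dx": -8, "dy": -10, "dz": 0, "turn": 0},
  {"fingers": 1, "dx": -4, "dy": -12, "dz": 0, "turn": 0},
  {"fingers": 1, "dx": 0, "dy": -13, "dz": 0, "turn": 0},
  {"fingers": 1, "dx": 4, "dy": -12, "dz": 0, "turn": 0},
  {"fingers": 1, "dx": 8, "dy": -10, "dz": 0, "turn": 0},
  {"fingers": 1, "dx": 11, "dy": -8, "dz": 0, "turn": 0},
  {"fingers": 1, "dx": 12.5, "dy": -3, "dz": 0, "turn": 0},
  {"fingers": 1, "dx": 12.5, "dy": 1, "dz": 0, "turn": 0},
  {"fingers": 1, "dx": 12, "dy": 5, "dz": 0, "turn": 0},
  {"fingers": 1, "dx": 10, "dy": 9, "dz": 0, "turn": 0},
  {"fingers": 1, "dx": 6, "dy": 11, "dz": 0, "turn": 0},
])

```text
clock: 16.35
position: [0.5759, 0.1944, 0.2415]
ee_rot: [-0.002, 1.0, 0.006, -0.005]
contact_force: [-5.4, -1.7, 0.3]
width: 0.0186
```

>>> play_rows([
  {"fingers": 1, "dx": 9, "dy": 8, "dz": -1, "turn": 0},
  {"fingers": 1, "dx": 5, "dy": 11, "dz": 0, "turn": 0},
  {"fingers": 1, "dx": -2, "dy": 12.5, "dz": 0, "turn": 0},
  {"fingers": 1, "dx": -6, "dy": 11, "dz": 0, "turn": 0},
  {"fingers": 1, "dx": -10, "dy": 8, "dz": 0, "turn": 0},
  {"fingers": 1, "dx": -12, "dy": 4, "dz": 0, "turn": 0},
  {"fingers": 1, "dx": -12.5, "dy": 0, "dz": 0, "turn": 0},
  {"fingers": 1, "dx": -12.5, "dy": -3, "dz": 0, "turn": 0},
  {"fingers": 1, "dx": -11, "dy": -7, "dz": 0, "turn": 0},
  {"fingers": 1, "dx": -8, "dy": -10, "dz": 0, "turn": 0},
  {"fingers": 1, "dx": -4, "dy": -12, "dz": 0, "turn": 0},
  {"fingers": 1, "dx": 0, "dy": -13, "dz": 0, "turn": 0},
  {"fingers": 1, "dx": 4, "dy": -12, "dz": 0, "turn": 0},
  {"fingers": 1, "dx": 8, "dy": -10, "dz": 0, "turn": 0},
  {"fingers": 1, "dx": 11, "dy": -8, "dz": 0, "turn": 0},
  {"fingers": 1, "dx": 12.5, "dy": -3, "dz": 0, "turn": 0},
  {"fingers": 1, "dx": 12.5, "dy": 1, "dz": 0, "turn": 0},
  {"fingers": 1, "dx": 12, "dy": 5, "dz": 0, "turn": 0},
  {"fingers": 1, "dx": 8, "dy": 9, "dz": 0, "turn": 0},
  {"fingers": 1, "dx": 0, "dy": 0, "dz": 0, "turn": 0},
])

```text
clock: 18.02
position: [0.5807, 0.1789, 0.2344]
ee_rot: [0.001, 1.0, 0.002, -0.019]
contact_force: [-0.4, 3.0, 4.3]
width: 0.0188
```

```bash
python3 look.py e.png
```

```text
18.0167 TCP rel [ 38. -20.] 0.23442268757605914 [-0.40532524  3.00474509  4.29767503]
side green [(62, 10), (47, -13), (30, 15), (0, 6)]
side white [(50, -52), (-36, -12), (-25, 25), (7, -21), (-23, -33)]
wr green [(51, 25), (-3, 1), (29, 15), (50, -8), (3, 28), (35, -125)]
wr white [(-32, -6), (13, -24), (52, -52), (-17, -27), (-23, 21)]
```

View pics/e.png

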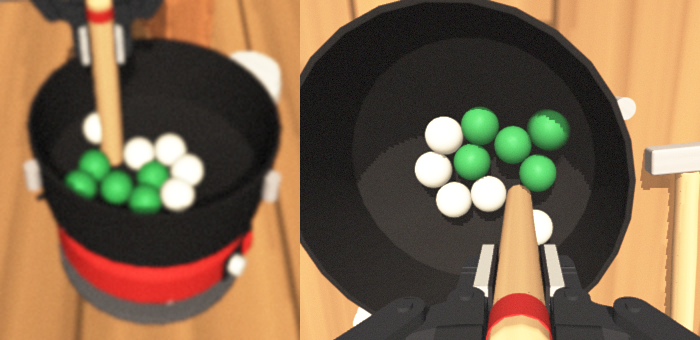

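>>> play_rows([
  {"fingers": 1, "dx": -7, "dy": -10, "dz": 2, "turn": 0},
  {"fingers": 1, "dx": -10, "dy": -7, "dz": 1, "turn": 0},
  {"fingers": 1, "dx": -12, "dy": -4, "dz": 0, "turn": 0},
  {"fingers": 1, "dx": -12.5, "dy": 0, "dz": 0, "turn": 0},
  {"fingers": 1, "dx": -12, "dy": 3, "dz": 0, "turn": 0},
  {"fingers": 1, "dx": -10, "dy": 7, "dz": 0, "turn": 0},
  {"fingers": 1, "dx": -8, "dy": 10, "dz": 0, "turn": 0},
  {"fingers": 1, "dx": -4, "dy": 12, "dz": 0, "turn": 0},
  {"fingers": 1, "dx": 0, "dy": 12.5, "dz": 0, "turn": 0},
  {"fingers": 1, "dx": 3, "dy": 12, "dz": 0, "turn": 0},
  {"fingers": 1, "dx": 7, "dy": 10, "dz": 0, "turn": 0},
  {"fingers": 1, "dx": 10, "dy": 8, "dz": 0, "turn": 0},
  {"fingers": 1, "dx": 12, "dy": 4, "dz": 0, "turn": 0},
  {"fingers": 1, "dx": 12.5, "dy": 0, "dz": 0, "turn": 0},
  {"fingers": 1, "dx": 12, "dy": -3, "dz": 0, "turn": 0},
  {"fingers": 1, "dx": 10, "dy": -7, "dz": 0, "turn": 0},
  {"fingers": 1, "dx": 8, "dy": -10, "dz": 0, "turn": 0},
  {"fingers": 1, "dx": 4, "dy": -12, "dz": 0, "turn": 0},
  {"fingers": 1, "dx": 0, "dy": -6, "dz": 0, "turn": 0},
  {"fingers": 1, "dx": 0, "dy": 0, "dz": 0, "turn": 0},
])

```text
clock: 19.98
position: [0.5754, 0.2027, 0.2356]
ee_rot: [0.005, 1.0, 0.006, -0.023]
contact_force: [-0.1, 0.5, -0.7]
width: 0.0185
```

```bash
python3 look.py
```

```text
19.9833 TCP rel [33.  4.] 0.23559035776600915 [-0.08275816  0.53005379 -0.65001475]
side green [(51, -15), (69, -57), (39, 16), (-3, 1)]
side white [(0, 30), (9, -63), (-30, 1), (-35, -29)]
wr green [(38, 13), (61, -40), (49, -20), (-4, 0), (31, -103)]
wr white [(4, 27), (-26, -22), (2, -29)]
```

>>> play_rows([
  {"fingers": 1, "dx": -10, "dy": -3, "dz": 0, "turn": 0},
  {"fingers": 1, "dx": -13, "dy": -3, "dz": 1, "turn": 0},
  {"fingers": 1, "dx": -13, "dy": -3, "dz": 0, "turn": 0},
  {"fingers": 1, "dx": -13, "dy": 0, "dz": 0, "turn": 0},
  {"fingers": 1, "dx": -12, "dy": 3, "dz": 0, "turn": 0},
  {"fingers": 1, "dx": -9, "dy": 8, "dz": 0, "turn": 0},
  {"fingers": 1, "dx": -2, "dy": 12, "dz": 0, "turn": 0},
  {"fingers": 1, "dx": 3, "dy": 12, "dz": 0, "turn": 0},
  {"fingers": 1, "dx": 7, "dy": 10, "dz": 0, "turn": 0},
  {"fingers": 1, "dx": 10, "dy": 8, "dz": 0, "turn": 0},
  {"fingers": 1, "dx": 12, "dy": 4, "dz": 0, "turn": 0},
  {"fingers": 1, "dx": 12.5, "dy": 0, "dz": 0, "turn": 0},
  {"fingers": 1, "dx": 12, "dy": -3, "dz": 0, "turn": 0},
  {"fingers": 1, "dx": 10, "dy": -7, "dz": 0, "turn": 0},
  {"fingers": 1, "dx": 8, "dy": -10, "dz": 0, "turn": 0},
  {"fingers": 1, "dx": 4, "dy": -12, "dz": 0, "turn": 0},
  {"fingers": 1, "dx": 0, "dy": -12, "dz": 0, "turn": 0},
  {"fingers": 1, "dx": -4, "dy": -12, "dz": 0, "turn": 0},
  {"fingers": 1, "dx": -8, "dy": -10, "dz": 0, "turn": 0},
  {"fingers": 1, "dx": 0, "dy": 0, "dz": 0, "turn": 0},
])

```text
clock: 21.95
position: [0.5711, 0.1945, 0.2365]
ee_rot: [0.004, 1.0, 0.012, -0.019]
contact_force: [-1.2, 0.5, 0.5]
width: 0.0191
```

```bash
python3 look.py f.png
```

```text
21.95 TCP rel [29. -4.] 0.23647707319108394 [-1.18657992  0.54038043  0.53432234]
side green [(-33, -2), (-3, -17), (24, 8), (7, -50)]
side white [(-9, 15), (-27, -30), (48, -13), (-26, 25), (-60, -20)]
wr green [(-31, -5), (-2, -46), (25, 7), (-1, -20), (38, -36)]
wr white [(-53, -15), (48, -15), (-25, -30), (-1, 12), (-25, 27)]
```

View pics/f.png

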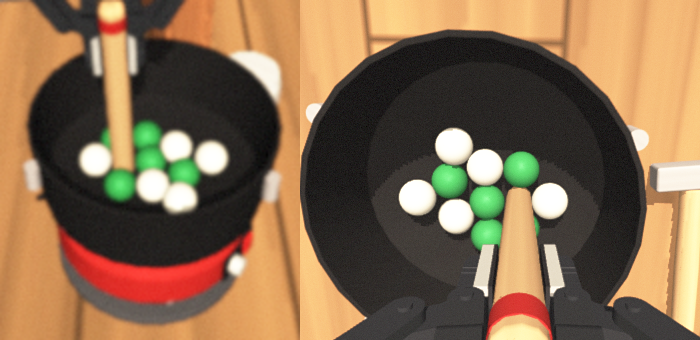

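>>> play_rows([
  {"fingers": 1, "dx": 0, "dy": 0, "dz": 8, "turn": 0},
  {"fingers": 1, "dx": 0, "dy": 0, "dz": 15, "turn": 0},
  {"fingers": 1, "dx": 0, "dy": 0, "dz": 20, "turn": 0},
  {"fingers": 1, "dx": 0, "dy": 0, "dz": 25, "turn": 0},
  {"fingers": 1, "dx": 0, "dy": 0, "dz": 25, "turn": 0},
  {"fingers": 1, "dx": 0, "dy": 0, "dz": 20, "turn": 0},
  {"fingers": 1, "dx": 0, "dy": 0, "dz": 12, "turn": 0},
  {"fingers": 1, "dx": 0, "dy": 0, "dz": 4, "turn": 0},
  {"fingers": 1, "dx": 0, "dy": 0, "dz": 0, "turn": 0},
  {"fingers": 1, "dx": 0, "dy": 0, "dz": 0, "turn": 0},
])

```text
clock: 23.08
position: [0.5737, 0.2026, 0.3742]
ee_rot: [0.002, 1.0, 0.017, -0.015]
contact_force: [-0.8, 0.3, 0.0]
width: 0.0183
```

```bash
cat >> h.py <<'E'
def nn(B):
    for a,b in(("green","white"),("white","green")):
        Q=np.array([x[0] for x in B[b]])
        print(a,[(tuple(x[0].tolist()),int(np.hypot(*(Q-x[0]).T).min())) for x in B[a]])
def rodpose(st):
    L=[]
    for n in("scene","side"):
        p=get_image(n);M=masks_of(p,"rod_mid")
        if not M:print("no rod",n);continue
        M=M[0];R=M["region"];ys,xs=np.nonzero(R);print(n,round(M["p"],2),ys.min(),ys.max(),xs.min(),xs.max())
        y=np.arange(ys.min()+6,ys.max()-6,2);L.append((cam(p),[(v,np.nonzero(R[v])[0].mean()) for v in y if R[v].any()]))
    s=least_squares(rodfit,[*st["position"][:2],0,0],args=(L,));zt=st["position"][2]-.1375
    t=s.x[:2]+s.x[2:]*(zt-.25);print("slopes",s.x[2:],"tip",t,"tip-TCP",t-st["position"][:2],"res",np.abs(s.fun).max())
E
python3 - <<'E'
from h import *
st=get_state();print(st["position"],st["ee_rot"])
b=get_image("side");w=get_image("wrist")
nn(balls(b,cam(b)));nn(balls(w,cam(w,st)));rodpose(st)
E
```

```text
[0.57373451 0.20262149 0.37422362] [ 0.00244639  0.99974183  0.01701568 -0.01485773]
green [((30, 16), 28), ((0, -16), 29), ((-33, 4), 18), ((29, -34), 23), ((-26, -270), 251)]
white [((-8, 12), 26), ((-28, 22), 18), ((-31, -19), 23), ((-54, -16), 29), ((36, -12), 23)]
green [((25, 7), 18), ((-3, -44), 29), ((-29, -2), 24), ((22, -25), 24), ((-2, -19), 25)]
white [((-53, -15), 27), ((38, -6), 18), ((-26, -26), 24), ((-22, 27), 29), ((-5, 14), 28)]
scene 0.72 0 101 369 387
side 0.62 89 211 303 324
slopes [ 0.03679637 -0.00435849] tip [0.56862287 0.19606137] tip-TCP [-0.00511164 -0.00656012] res 1.50215195449141
```

>>> play_rows([
  {"fingers": 1, "dx": -2, "dy": -10, "dz": 0, "turn": 0},
  {"fingers": 1, "dx": -5, "dy": -25, "dz": 0, "turn": 0},
  {"fingers": 1, "dx": -7, "dy": -30, "dz": 0, "turn": 0},
  {"fingers": 1, "dx": -7, "dy": -30, "dz": 0, "turn": 0},
  {"fingers": 1, "dx": -7, "dy": -30, "dz": 0, "turn": 0},
  {"fingers": 1, "dx": -7, "dy": -30, "dz": 0, "turn": 0},
  {"fingers": 1, "dx": -7, "dy": -30, "dz": 0, "turn": 0},
  {"fingers": 1, "dx": -7, "dy": -30, "dz": 0, "turn": 0},
  {"fingers": 1, "dx": -7, "dy": -30, "dz": 0, "turn": 0},
  {"fingers": 1, "dx": -5, "dy": -25, "dz": 0, "turn": 0},
  {"fingers": 1, "dx": -4, "dy": -20, "dz": 0, "turn": 0},
  {"fingers": 1, "dx": -2, "dy": -10, "dz": 0, "turn": 0},
  {"fingers": 1, "dx": 0, "dy": 0, "dz": 0, "turn": 0},
  {"fingers": 1, "dx": 0, "dy": 0, "dz": 0, "turn": 0},
])

```text
clock: 24.75
position: [0.4963, -0.1164, 0.3726]
ee_rot: [0.005, 1.0, 0.017, -0.017]
contact_force: [0.7, 0.5, -0.9]
width: 0.0186
```

```bash
python3 - <<'E'
from h import *
st=get_state();print(st["position"],st["ee_rot"])
rodpose(st)
E
```

```text
[ 0.49629952 -0.11637281  0.37258295] [ 0.00508443  0.999711    0.01655664 -0.01667163]
scene 0.77 38 139 191 216
side 0.59 24 117 352 364
slopes [0.03310252 0.06415457] tip [ 0.49157108 -0.12661113] tip-TCP [-0.00472844 -0.01023832] res 3.5482954416576717
```

>>> play_rows([
  {"fingers": 1, "dx": 4, "dy": 0, "dz": -10, "turn": 0},
  {"fingers": 1, "dx": 4, "dy": 2, "dz": -20, "turn": 0},
  {"fingers": 1, "dx": 1, "dy": 0, "dz": -25, "turn": 0},
  {"fingers": 1, "dx": 0, "dy": 0, "dz": -25, "turn": 0},
  {"fingers": 1, "dx": 0, "dy": 0, "dz": -20, "turn": 0},
  {"fingers": 1, "dx": 0, "dy": 0, "dz": -12, "turn": 0},
  {"fingers": 1, "dx": 0, "dy": 0, "dz": -3, "turn": 0},
  {"fingers": 1, "dx": 0, "dy": 0, "dz": 0, "turn": 0},
  {"fingers": 1, "dx": 0, "dy": 0, "dz": 0, "turn": 0},
])

```text
clock: 25.7
position: [0.509, -0.1039, 0.2487]
ee_rot: [0.004, 1.0, 0.025, -0.016]
contact_force: [-0.2, 0.6, -0.8]
width: 0.0187
```

```bash
python3 - <<'E'
from h import *
st=get_state();print(st["position"],st["ee_rot"])
rodpose(st)
a=get_image("scene");b=get_image("side")
P=[]
for p,x0,y0 in((a,140,80),(b,280,60)):
    im=p["pixels"][:,:,::-1].copy();c=cam(p)
    zt=st["position"][2]-.1375
    cv2.circle(im,tuple(np.round(proj(c,[.5016,-.1214,zt])).astype(int)),2,(255,255,0),-1)
    P.append(cv2.resize(im[y0:y0+150,x0:x0+130],None,fx=3,fy=3))
cv2.imwrite("pics/g.png",np.hstack(P))
E
```

```text
[ 0.50898866 -0.10386355  0.2486579 ] [ 0.00374997  0.99956441  0.02468865 -0.01572917]
scene 0.62 118 194 219 237
side 0.77 89 167 344 354
slopes [0.0153976  0.00057094] tip [ 0.50619261 -0.11086598] tip-TCP [-0.00279605 -0.00700243] res 2.483779327240967
```

View pics/g.png

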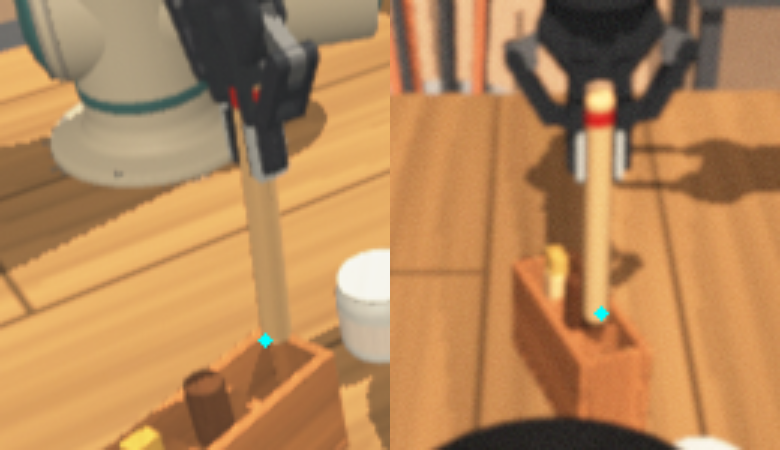

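>>> play_rows([
  {"fingers": 1, "dx": -2, "dy": -4, "dz": 0, "turn": 0},
  {"fingers": 1, "dx": -2, "dy": -4, "dz": 0, "turn": 0},
  {"fingers": 1, "dx": 0, "dy": 0, "dz": 0, "turn": 0},
  {"fingers": 1, "dx": 0, "dy": 0, "dz": -5, "turn": 0},
  {"fingers": 1, "dx": 0, "dy": 0, "dz": -10, "turn": 0},
  {"fingers": 1, "dx": 0, "dy": 0, "dz": -10, "turn": 0},
  {"fingers": 1, "dx": 0, "dy": 0, "dz": -5, "turn": 0},
  {"fingers": 1, "dx": 0, "dy": 0, "dz": 0, "turn": 0},
  {"fingers": 1, "dx": 0, "dy": 0, "dz": 0, "turn": 0},
])

```text
clock: 26.75
position: [0.5044, -0.1142, 0.2173]
ee_rot: [0.005, 1.0, 0.023, -0.014]
contact_force: [0.6, -0.0, -0.1]
width: 0.0186
```

```bash
python3 - <<'E'
from h import *
st=get_state();print(st["position"],st["ee_rot"],st["contact_force"])
rodpose(st)
E
```

```text
[ 0.50441346 -0.11422238  0.21731485] [ 0.00457368  0.99961817  0.02343341 -0.01390948] [ 0.62500792 -0.02885733 -0.05378786]
scene 0.81 136 207 215 232
side 0.65 102 175 346 355
slopes [0.02177798 0.02267066] tip [ 0.50042073 -0.12255935] tip-TCP [-0.00399273 -0.00833697] res 2.8369230960282437
```

>>> play_rows([
  {"fingers": 1, "dx": 0, "dy": 0, "dz": -8, "turn": 0},
  {"fingers": 1, "dx": 0, "dy": 0, "dz": -14, "turn": 0},
  {"fingers": 1, "dx": 0, "dy": 0, "dz": -14, "turn": 0},
  {"fingers": 1, "dx": 0, "dy": 0, "dz": -12, "turn": 0},
  {"fingers": 1, "dx": 0, "dy": 0, "dz": -6, "turn": 0},
  {"fingers": 1, "dx": 0, "dy": 0, "dz": 0, "turn": 0},
  {"fingers": 1, "dx": 0, "dy": 0, "dz": 0, "turn": 0},
])

```text
clock: 27.53
position: [0.5068, -0.1148, 0.163]
ee_rot: [0.006, 1.0, 0.024, -0.01]
contact_force: [-0.9, -0.4, -0.3]
width: 0.0183
```

>>> play_rows([
  {"fingers": 1, "dx": -1, "dy": 0, "dz": -5, "turn": 0},
  {"fingers": 1, "dx": -1, "dy": 0, "dz": -4, "turn": 0},
  {"fingers": 1, "dx": 0, "dy": 0, "dz": -3, "turn": 0},
  {"fingers": 1, "dx": 0, "dy": 0, "dz": 0, "turn": 0},
  {"fingers": 1, "dx": 0, "dy": 0, "dz": 0, "turn": 0},
])

```text
clock: 27.95
position: [0.5059, -0.1152, 0.1517]
ee_rot: [0.007, 1.0, 0.024, -0.008]
contact_force: [-0.5, 0.4, -0.5]
width: 0.0187
```

>>> play_rows([
  {"fingers": 1, "dx": 0, "dy": 0, "dz": -2, "turn": 0},
  {"fingers": 1, "dx": 0, "dy": 0, "dz": -2, "turn": 0},
  {"fingers": 1, "dx": 0, "dy": 0, "dz": -1, "turn": 0},
  {"fingers": 1, "dx": 0, "dy": 0, "dz": 0, "turn": 0},
  {"fingers": 1, "dx": 0, "dy": 0, "dz": 0, "turn": 0},
])

```text
clock: 28.37
position: [0.5064, -0.1154, 0.1469]
ee_rot: [0.007, 1.0, 0.024, -0.007]
contact_force: [-0.4, 0.5, -0.6]
width: 0.0187
```

```bash
python3 - <<'E'
from h import *
st=get_state();print(st["position"],st["contact_force"])
rodpose(st)
E
```

```text
[ 0.50640295 -0.11543937  0.14689138] [-0.42842483  0.50486876 -0.62979971]
scene 0.69 213 300 337 442
side 0.67 132 178 344 354
slopes [0.15441217 2.58166317] tip [0.5846924 1.5431157] tip-TCP [0.07828945 1.65855506] res 17.25209289809493
```

>>> play_rows([
  {"fingers": 1, "dx": 0, "dy": 0, "dz": -1.5, "turn": 0},
  {"fingers": 1, "dx": 0, "dy": 0, "dz": -1, "turn": 0},
  {"fingers": 1, "dx": 0, "dy": 0, "dz": 0, "turn": 0},
])

```text
clock: 28.82
position: [0.5068, -0.1156, 0.1452]
ee_rot: [0.007, 1.0, 0.024, -0.007]
contact_force: [-0.6, 0.5, 0.3]
width: 0.0191
```

>>> play_rows([
  {"fingers": 1, "dx": 0, "dy": 0, "dz": -1.5, "turn": 0},
  {"fingers": 1, "dx": 0, "dy": 0, "dz": 0, "turn": 0},
])

```text
clock: 28.98
position: [0.5071, -0.1157, 0.1453]
ee_rot: [0.008, 1.0, 0.024, -0.006]
contact_force: [-0.6, 0.3, -0.7]
width: 0.0187
```

>>> play_rows([
  {"fingers": 1, "dx": 0, "dy": 0, "dz": -2, "turn": 0},
  {"fingers": 1, "dx": 0, "dy": 0, "dz": -1, "turn": 0},
  {"fingers": 1, "dx": 0, "dy": 0, "dz": 0, "turn": 0},
])

```text
clock: 29.23
position: [0.5076, -0.116, 0.1453]
ee_rot: [0.008, 1.0, 0.024, -0.005]
contact_force: [-0.6, 0.2, 0.0]
width: 0.0186
```

>>> play_rows([
  {"fingers": 0.3, "dx": 0, "dy": 0, "dz": 0, "turn": 0},
  {"fingers": 0, "dx": 0, "dy": 0, "dz": 0, "turn": 0},
  {"fingers": -0.5, "dx": 0, "dy": 0, "dz": 0, "turn": 0},
  {"fingers": -1, "dx": 0, "dy": 0, "dz": 0, "turn": 0},
  {"fingers": -1, "dx": 0, "dy": 0, "dz": 0, "turn": 0},
  {"fingers": -1, "dx": 0, "dy": 0, "dz": 0, "turn": 0},
  {"fingers": -1, "dx": 0, "dy": 0, "dz": 0, "turn": 0},
  {"fingers": -1, "dx": 0, "dy": 0, "dz": 0, "turn": 0},
])

```text
clock: 29.9
position: [0.5077, -0.116, 0.1436]
ee_rot: [0.008, 1.0, 0.024, -0.005]
contact_force: [0.8, 0.8, -1.4]
width: 0.0854
```

>>> play_rows([
  {"fingers": -1, "dx": 0, "dy": 0, "dz": 10, "turn": 0},
  {"fingers": -1, "dx": 0, "dy": 0, "dz": 20, "turn": 0},
  {"fingers": -1, "dx": 0, "dy": 0, "dz": 25, "turn": 0},
  {"fingers": -1, "dx": 0, "dy": 0, "dz": 25, "turn": 0},
  {"fingers": -1, "dx": 0, "dy": 0, "dz": 25, "turn": 0},
  {"fingers": -1, "dx": 0, "dy": 0, "dz": 25, "turn": 0},
  {"fingers": -1, "dx": 0, "dy": 0, "dz": 15, "turn": 0},
  {"fingers": -1, "dx": 0, "dy": -10, "dz": 5, "turn": 0},
  {"fingers": -1, "dx": 0, "dy": -20, "dz": 0, "turn": 0},
  {"fingers": -1, "dx": 0, "dy": -15, "dz": 0, "turn": 0},
  {"fingers": -1, "dx": 0, "dy": 0, "dz": 0, "turn": 0},
  {"fingers": -1, "dx": 0, "dy": 0, "dz": 0, "turn": 0},
])

```text
clock: 30.9
position: [0.505, -0.1632, 0.3067]
ee_rot: [0.009, 1.0, 0.025, -0.004]
contact_force: [0.1, 0.4, 0.1]
width: 0.0854
```

```bash
python3 - <<'E'
from h import *
st=get_state();print(st["clock"],st["position"],st["contact_force"])
b=get_image("side");nn(balls(b,cam(b)));rodpose(st)
w=get_image("wrist");a=get_image("scene")
im=np.vstack([np.hstack([a["pixels"][60:400,130:530],cv2.resize(b["pixels"][180:350,270:410],None,fx=2,fy=2)]),np.hstack([w["pixels"][0:250,100:500],b["pixels"][60:310,200:480]])])
cv2.imwrite("pics/h.png",im[:,:,::-1])
E
```

```text
30.9 [ 0.50502982 -0.16317107  0.30669911] [0.06048071 0.36786321 0.14891843]
green [((-31, -3), 23), ((22, -32), 23), ((30, 10), 25), ((0, -13), 23), ((-3, -53), 36)]
white [((-8, 9), 23), ((-24, 22), 25), ((-57, -11), 27), ((-28, -26), 23), ((37, -14), 23)]
scene 0.75 157 212 215 234
side 0.73 130 178 342 350
slopes [ 0.04145796 -0.01534153] tip [ 0.51248956 -0.12783248] tip-TCP [0.00745974 0.03533858] res 0.6346696673612087
```

View pics/h.png

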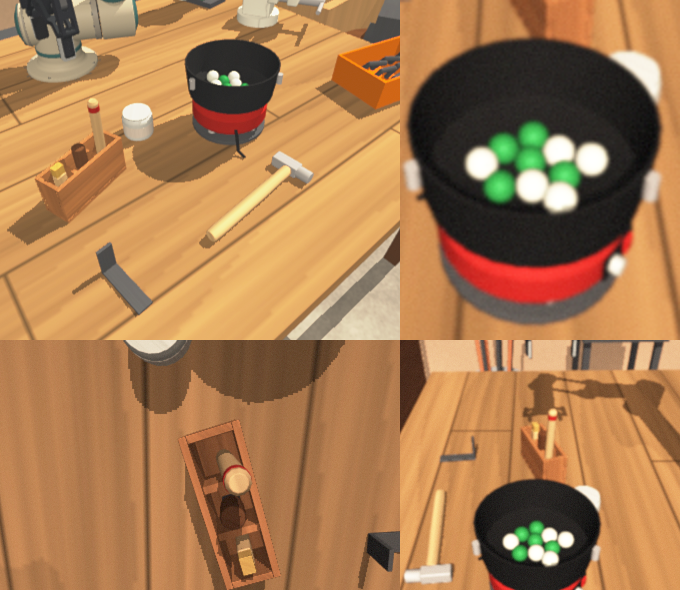

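```bash
python3 - <<'E'
from h import *
st=get_state()
w=get_image("wrist");c=cam(w,st)
M=masks_of(w,"rod_mid")[0];R=M["region"].astype(np.uint8);print(M["p"])
g=w["pixels"][:,:,::-1].copy()
for nm,X0,Xt in(("vert",(.5137,-.1283),(.5137,-.1283)),("lean",(.506,-.1254),(.5137,-.1283))):
    for z in(.008,.05,.09,.15,.198):
        f=(z-.008)/.19;P=np.array(X0)*(1-f)+np.array(Xt)*f
        print(nm,z,proj(c,[*P,z]))
        cv2.circle(g,tuple(np.round(4*(proj(c,[*P,z]))).astype(int)//4),1,(255,255,0) if nm=="vert" else (255,0,255),-1)
cv2.polylines(g,[boxhull(c,.5199,-.1723,.346).astype(int)],True,(255,0,255),1)
cv2.imwrite("pics/i.png",cv2.resize(g[60:210,250:420],None,fx=4,fy=4))
E
```

```text
0.58
vert 0.008 [328.38472005 118.0288842 ]
vert 0.05 [329.06944389 122.16092237]
vert 0.09 [329.86923512 126.98734684]
vert 0.15 [331.46602733 136.62335768]
vert 0.198 [333.28639118 147.6085351 ]
lean 0.008 [322.16692203 115.25219152]
lean 0.05 [323.72335888 119.78123916]
lean 0.09 [325.54006194 125.06763077]
lean 0.15 [329.16297198 135.60987164]
lean 0.198 [333.28639118 147.6085351 ]
```

View pics/i.png

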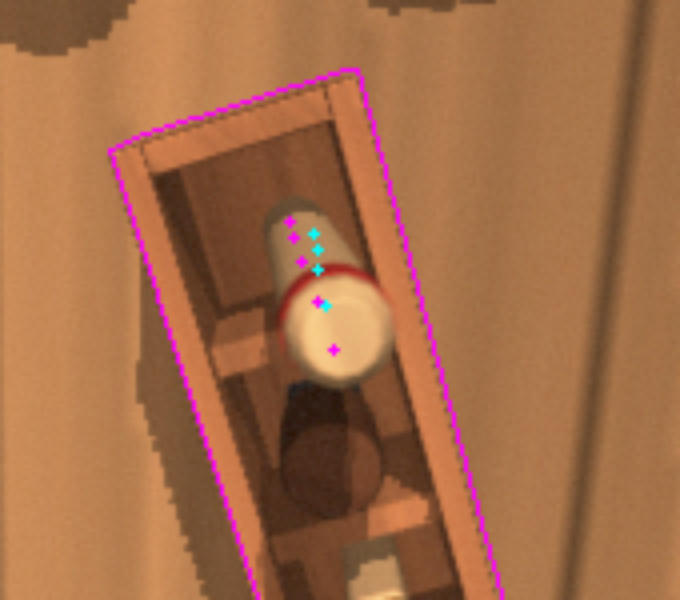

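>>> play_rows([
  {"fingers": -1, "dx": 0, "dy": 0, "dz": 0, "turn": 0},
  {"fingers": -1, "dx": 0, "dy": 0, "dz": 0, "turn": 0},
  {"fingers": -1, "dx": 0, "dy": 0, "dz": 0, "turn": 0},
  {"fingers": -1, "dx": 0, "dy": 0, "dz": 0, "turn": 0},
  {"fingers": -1, "dx": 0, "dy": 0, "dz": 0, "turn": 0},
  {"fingers": -1, "dx": 0, "dy": 0, "dz": 0, "turn": 0},
  {"fingers": -1, "dx": 0, "dy": 0, "dz": 0, "turn": 0},
  {"fingers": -1, "dx": 0, "dy": 0, "dz": 0, "turn": 0},
  {"fingers": -1, "dx": 0, "dy": 0, "dz": 0, "turn": 0},
  {"fingers": -1, "dx": 0, "dy": 0, "dz": 0, "turn": 0},
])

```text
clock: 32.28
position: [0.5054, -0.1621, 0.3069]
ee_rot: [0.01, 1.0, 0.026, -0.004]
contact_force: [0.2, -0.1, 0.7]
width: 0.0855
```

```bash
python3 - <<'E'
from h import *
st=get_state();print(st["position"])
st["position"]=np.array([.5,-.12,.1455])
rodpose(st);b=get_image("side");nn(balls(b,cam(b)))
for n in("scene","side"):
    p=get_image(n);c=cam(p);R=masks_of(p,"rod_mid")[0]["region"]
    print(n,[(y,np.nonzero(R[y])[0][[0,-1]].tolist()) for y in range(130,215,8) if R[y].any()])
    for X in((.5145,-.1247),(.507,-.1225)): print(proj(c,[*X,.198]),proj(c,[*X,.1]))
E
```

```text
[ 0.50540118 -0.16208682  0.30686491]
scene 0.57 156 212 215 234
side 0.98 130 178 345 356
slopes [-0.03416792  0.01907255] tip [ 0.50537951 -0.12779216] tip-TCP [ 0.00537951 -0.00779216] res 0.5177865607070089
green [((-30, -1), 21), ((27, -30), 3), ((28, 15), 24), ((-4, -14), 27), ((-2, -45), 29)]
white [((-9, 15), 26), ((-54, -17), 28), ((42, -5), 24), ((24, -31), 3), ((-30, -22), 21)]Traceback (most recent call last):
  File "<stdin>", line 6, in <module>
IndexError: list index out of range
```

>>> play_rows([
  {"fingers": -1, "dx": 0, "dy": 0, "dz": 0, "turn": 0},
  {"fingers": -1, "dx": 0, "dy": 0, "dz": 0, "turn": 0},
  {"fingers": -1, "dx": 0, "dy": 0, "dz": 0, "turn": 0},
  {"fingers": -1, "dx": 0, "dy": 0, "dz": 0, "turn": 0},
  {"fingers": -1, "dx": 0, "dy": 0, "dz": 0, "turn": 0},
  {"fingers": -1, "dx": 0, "dy": 0, "dz": 0, "turn": 0},
  {"fingers": -1, "dx": 0, "dy": 0, "dz": 0, "turn": 0},
  {"fingers": -1, "dx": 0, "dy": 0, "dz": 0, "turn": 0},
  {"fingers": -1, "dx": 0, "dy": 0, "dz": 0, "turn": 0},
  {"fingers": -1, "dx": 0, "dy": 0, "dz": 0, "turn": 0},
])

```text
clock: 33.57
position: [0.5054, -0.1621, 0.3068]
ee_rot: [0.01, 1.0, 0.026, -0.004]
contact_force: [0.6, -0.1, -0.6]
width: 0.0856
```

```bash
python3 - <<'E'
from h import *
st=get_state();print(st["clock"],st["position"])
def red(im):
    h=cv2.cvtColor(im,cv2.COLOR_RGB2HSV)
    m=((h[...,0]<6)|(h[...,0]>174))&(h[...,1]>170)&(h[...,2]>90)
    return m
for k in range(2):
    for n,(x0,x1,y0,y1) in(("scene",(190,260,130,200)),("side",(330,370,110,170))):
        m=red(get_image(n)["pixels"])[y0:y1,x0:x1];ys,xs=np.nonzero(m);print(n,"band",xs.mean()+x0,ys.mean()+y0,len(xs))
s2=dict(st);s2["position"]=np.array([.5,-.12,.1455]);rodpose(s2)
w=get_image("wrist");c=cam(w,st)
g=w["pixels"][:,:,::-1].copy()
for z in(.008,.09,.198): 
    for X,col in(((.507,-.1245),(255,255,0)),): cv2.circle(g,tuple(np.round(proj(c,[*X,z])).astype(int)),1,col,-1)
cv2.imwrite("pics/j.png",cv2.resize(g[60:210,250:420],None,fx=4,fy=4))
E
```

```text
33.5667 [ 0.50539565 -0.1620523   0.30684473]
scene band 221.1627906976744 166.02325581395348 43
side band 350.90909090909093 139.77272727272728 22
scene band 221.0 165.54347826086956 46
side band 350.2916666666667 139.5 24
scene 0.6 156 213 214 234
side 0.59 129 178 343 351
slopes [ 0.02257953 -0.00245622] tip [ 0.5065583  -0.12768152] tip-TCP [ 0.0065583  -0.00768152] res 0.4367588927428301
```

View pics/j.png

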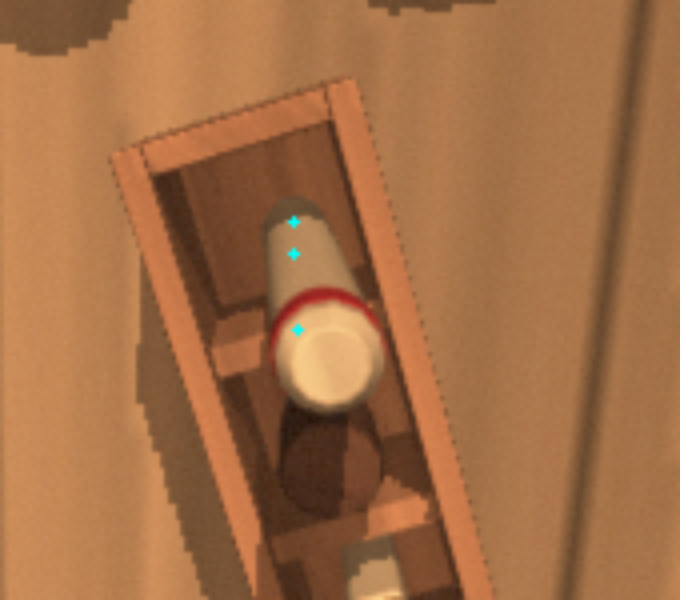

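>>> play_rows([
  {"fingers": -1, "dx": 0, "dy": 0, "dz": 0, "turn": 0},
  {"fingers": -1, "dx": 0, "dy": 0, "dz": 0, "turn": 0},
  {"fingers": -1, "dx": 0, "dy": 0, "dz": 0, "turn": 0},
  {"fingers": -1, "dx": 0, "dy": 0, "dz": 0, "turn": 0},
  {"fingers": -1, "dx": 0, "dy": 0, "dz": 0, "turn": 0},
  {"fingers": -1, "dx": 0, "dy": 0, "dz": 0, "turn": 0},
  {"fingers": -1, "dx": 0, "dy": 0, "dz": 0, "turn": 0},
  {"fingers": -1, "dx": 0, "dy": 0, "dz": 0, "turn": 0},
  {"fingers": -1, "dx": 0, "dy": 0, "dz": 0, "turn": 0},
  {"fingers": -1, "dx": 0, "dy": 0, "dz": 0, "turn": 0},
  {"fingers": -1, "dx": 0, "dy": 0, "dz": 0, "turn": 0},
  {"fingers": -1, "dx": 0, "dy": 0, "dz": 0, "turn": 0},
  {"fingers": -1, "dx": 0, "dy": 0, "dz": 0, "turn": 0},
  {"fingers": -1, "dx": 0, "dy": 0, "dz": 0, "turn": 0},
  {"fingers": -1, "dx": 0, "dy": 0, "dz": 0, "turn": 0},
  {"fingers": -1, "dx": 0, "dy": 0, "dz": 0, "turn": 0},
  {"fingers": -1, "dx": 0, "dy": 0, "dz": 0, "turn": 0},
  {"fingers": -1, "dx": 0, "dy": 0, "dz": 0, "turn": 0},
  {"fingers": -1, "dx": 0, "dy": 0, "dz": 0, "turn": 0},
  {"fingers": -1, "dx": 0, "dy": 0, "dz": 0, "turn": 0},
])

```text
clock: 35.68
position: [0.5054, -0.1621, 0.3068]
ee_rot: [0.01, 1.0, 0.026, -0.004]
contact_force: [0.6, -0.2, 0.5]
width: 0.0856
```

```bash
cat > band.py <<'E'
from h import *
# red band centre in wrist picture, sampled over time (0.05 s each)
o=[]
for k in range(12):
    st=get_state();w=get_image("wrist");c=cam(w,st)
    h=cv2.cvtColor(w["pixels"],cv2.COLOR_RGB2HSV)
    # rod top disc: bright pale wood, largest blob near the pocket
    m=((h[...,2]>185)&(h[...,1]<140)).astype(np.uint8);m[:,:290]=0;m[:,380:]=0;m[:100]=0;m[185:]=0
    n,l,s,ce=cv2.connectedComponentsWithStats(m);i=1+np.argmax(s[1:,4]) if n>1 else 0
    X=onz(c,ce[i],.198);o.append((round(st["clock"],2),s[i,4],np.round(ce[i],1).tolist(),np.round(X[:2]*1000,1).tolist()))
for x in o:print(x)
E
python3 band.py
```

```text
(35.68, np.int32(476), [326.6, 145.9], [509.1, -127.2])
(35.73, np.int32(474), [323.6, 141.1], [506.8, -124.1])
(35.78, np.int32(475), [321.5, 136.9], [505.2, -121.2])
(35.83, np.int32(476), [320.7, 135.0], [504.6, -119.9])
(35.88, np.int32(474), [321.0, 135.3], [504.8, -120.1])
(35.93, np.int32(474), [322.7, 137.8], [506.0, -121.8])
(35.98, np.int32(469), [325.0, 142.8], [507.8, -125.2])
(36.03, np.int32(477), [326.4, 147.0], [509.0, -128.0])
(36.08, np.int32(479), [326.8, 149.0], [509.4, -129.4])
(36.13, np.int32(476), [326.5, 148.6], [509.1, -129.1])
(36.18, np.int32(471), [325.4, 146.1], [508.3, -127.4])
(36.23, np.int32(473), [323.7, 140.8], [506.9, -123.8])
```

>>> play_rows([
  {"fingers": -1, "dx": 0, "dy": 0, "dz": 0, "turn": 0},
  {"fingers": -1, "dx": 0, "dy": 0, "dz": 0, "turn": 0},
  {"fingers": -1, "dx": 0, "dy": 0, "dz": 0, "turn": 0},
  {"fingers": -1, "dx": 0, "dy": 0, "dz": 0, "turn": 0},
  {"fingers": -1, "dx": 0, "dy": 0, "dz": 0, "turn": 0},
  {"fingers": -1, "dx": 0, "dy": 0, "dz": 0, "turn": 0},
  {"fingers": -1, "dx": 0, "dy": 0, "dz": 0, "turn": 0},
  {"fingers": -1, "dx": 0, "dy": 0, "dz": 0, "turn": 0},
  {"fingers": -1, "dx": 0, "dy": 0, "dz": 0, "turn": 0},
  {"fingers": -1, "dx": 0, "dy": 0, "dz": 0, "turn": 0},
  {"fingers": -1, "dx": 0, "dy": 0, "dz": 0, "turn": 0},
  {"fingers": -1, "dx": 0, "dy": 0, "dz": 0, "turn": 0},
  {"fingers": -1, "dx": 0, "dy": 0, "dz": 0, "turn": 0},
  {"fingers": -1, "dx": 0, "dy": 0, "dz": 0, "turn": 0},
  {"fingers": -1, "dx": 0, "dy": 0, "dz": 0, "turn": 0},
  {"fingers": -1, "dx": 0, "dy": 0, "dz": 0, "turn": 0},
  {"fingers": -1, "dx": 0, "dy": 0, "dz": 0, "turn": 0},
  {"fingers": -1, "dx": 0, "dy": 0, "dz": 0, "turn": 0},
  {"fingers": -1, "dx": 0, "dy": 0, "dz": 0, "turn": 0},
  {"fingers": -1, "dx": 0, "dy": 0, "dz": 0, "turn": 0},
])

```text
clock: 37.95
position: [0.5054, -0.1621, 0.3069]
ee_rot: [0.01, 1.0, 0.026, -0.004]
contact_force: [-0.7, 0.2, -0.5]
width: 0.0854
```

>>> play_rows([
  {"fingers": -1, "dx": 0, "dy": 0, "dz": 0, "turn": 0},
  {"fingers": -1, "dx": 0, "dy": 0, "dz": 0, "turn": 0},
  {"fingers": -1, "dx": 0, "dy": 0, "dz": 0, "turn": 0},
  {"fingers": -1, "dx": 0, "dy": 0, "dz": 0, "turn": 0},
  {"fingers": -1, "dx": 0, "dy": 0, "dz": 0, "turn": 0},
  {"fingers": -1, "dx": 0, "dy": 0, "dz": 0, "turn": 0},
  {"fingers": -1, "dx": 0, "dy": 0, "dz": 0, "turn": 0},
  {"fingers": -1, "dx": 0, "dy": 0, "dz": 0, "turn": 0},
  {"fingers": -1, "dx": 0, "dy": 0, "dz": 0, "turn": 0},
  {"fingers": -1, "dx": 0, "dy": 0, "dz": 0, "turn": 0},
  {"fingers": -1, "dx": 0, "dy": 0, "dz": 0, "turn": 0},
  {"fingers": -1, "dx": 0, "dy": 0, "dz": 0, "turn": 0},
  {"fingers": -1, "dx": 0, "dy": 0, "dz": 0, "turn": 0},
  {"fingers": -1, "dx": 0, "dy": 0, "dz": 0, "turn": 0},
  {"fingers": -1, "dx": 0, "dy": 0, "dz": 0, "turn": 0},
  {"fingers": -1, "dx": 0, "dy": 0, "dz": 0, "turn": 0},
  {"fingers": -1, "dx": 0, "dy": 0, "dz": 0, "turn": 0},
  {"fingers": -1, "dx": 0, "dy": 0, "dz": 0, "turn": 0},
  {"fingers": -1, "dx": 0, "dy": 0, "dz": 0, "turn": 0},
  {"fingers": -1, "dx": 0, "dy": 0, "dz": 0, "turn": 0},
])

```text
clock: 39.62
position: [0.5054, -0.1621, 0.3068]
ee_rot: [0.01, 1.0, 0.026, -0.004]
contact_force: [-0.7, -0.3, -0.4]
width: 0.0855
```

>>> play_rows([
  {"fingers": -1, "dx": 0, "dy": 0, "dz": 0, "turn": 0},
  {"fingers": -1, "dx": 0, "dy": 0, "dz": 0, "turn": 0},
  {"fingers": -1, "dx": 0, "dy": 0, "dz": 0, "turn": 0},
  {"fingers": -1, "dx": 0, "dy": 0, "dz": 0, "turn": 0},
  {"fingers": -1, "dx": 0, "dy": 0, "dz": 0, "turn": 0},
  {"fingers": -1, "dx": 0, "dy": 0, "dz": 0, "turn": 0},
  {"fingers": -1, "dx": 0, "dy": 0, "dz": 0, "turn": 0},
  {"fingers": -1, "dx": 0, "dy": 0, "dz": 0, "turn": 0},
  {"fingers": -1, "dx": 0, "dy": 0, "dz": 0, "turn": 0},
  {"fingers": -1, "dx": 0, "dy": 0, "dz": 0, "turn": 0},
  {"fingers": -1, "dx": 0, "dy": 0, "dz": 0, "turn": 0},
  {"fingers": -1, "dx": 0, "dy": 0, "dz": 0, "turn": 0},
  {"fingers": -1, "dx": 0, "dy": 0, "dz": 0, "turn": 0},
  {"fingers": -1, "dx": 0, "dy": 0, "dz": 0, "turn": 0},
  {"fingers": -1, "dx": 0, "dy": 0, "dz": 0, "turn": 0},
  {"fingers": -1, "dx": 0, "dy": 0, "dz": 0, "turn": 0},
  {"fingers": -1, "dx": 0, "dy": 0, "dz": 0, "turn": 0},
  {"fingers": -1, "dx": 0, "dy": 0, "dz": 0, "turn": 0},
  {"fingers": -1, "dx": 0, "dy": 0, "dz": 0, "turn": 0},
  {"fingers": -1, "dx": 0, "dy": 0, "dz": 0, "turn": 0},
])

```text
clock: 41.28
position: [0.5054, -0.1621, 0.3069]
ee_rot: [0.01, 1.0, 0.026, -0.004]
contact_force: [0.0, 0.5, -0.9]
width: 0.0858
```

```bash
python3 band.py; python3 - <<'E'
from h import *
b=get_image("side");nn(balls(b,cam(b)))
E
```

```text
(41.28, np.int32(473), [323.9, 139.9], [507.0, -123.2])
(41.33, np.int32(477), [323.7, 138.3], [506.8, -122.1])
(41.38, np.int32(472), [324.0, 139.8], [507.0, -123.1])
(41.43, np.int32(477), [324.6, 143.7], [507.6, -125.8])
(41.48, np.int32(477), [324.7, 145.3], [507.8, -126.9])
(41.53, np.int32(474), [324.5, 144.2], [507.6, -126.1])
(41.58, np.int32(478), [324.1, 140.4], [507.1, -123.5])
(41.63, np.int32(474), [324.0, 138.5], [507.0, -122.3])
(41.68, np.int32(475), [324.1, 139.6], [507.1, -123.0])
(41.73, np.int32(478), [324.4, 143.4], [507.5, -125.6])
(41.78, np.int32(474), [324.5, 145.2], [507.6, -126.8])
(41.83, np.int32(475), [324.4, 144.1], [507.5, -126.0])
green [((-36, 2), 23), ((27, 14), 29), ((-2, -50), 29), ((1, -13), 23), ((24, -35), 33)]
white [((-24, 22), 23), ((-22, -28), 27), ((-3, 10), 23), ((-61, -19), 32), ((45, -9), 29)]
```

>>> play_rows([
  {"fingers": -1, "dx": 0, "dy": 0, "dz": 0, "turn": 0},
  {"fingers": -1, "dx": 0, "dy": 0, "dz": 0, "turn": 0},
  {"fingers": -1, "dx": 0, "dy": 0, "dz": 0, "turn": 0},
  {"fingers": -1, "dx": 0, "dy": 0, "dz": 0, "turn": 0},
  {"fingers": -1, "dx": 0, "dy": 0, "dz": 0, "turn": 0},
  {"fingers": -1, "dx": 0, "dy": 0, "dz": 0, "turn": 0},
  {"fingers": -1, "dx": 0, "dy": 0, "dz": 0, "turn": 0},
  {"fingers": -1, "dx": 0, "dy": 0, "dz": 0, "turn": 0},
  {"fingers": -1, "dx": 0, "dy": 0, "dz": 0, "turn": 0},
  {"fingers": -1, "dx": 0, "dy": 0, "dz": 0, "turn": 0},
  {"fingers": -1, "dx": 0, "dy": 0, "dz": 0, "turn": 0},
  {"fingers": -1, "dx": 0, "dy": 0, "dz": 0, "turn": 0},
  {"fingers": -1, "dx": 0, "dy": 0, "dz": 0, "turn": 0},
  {"fingers": -1, "dx": 0, "dy": 0, "dz": 0, "turn": 0},
  {"fingers": -1, "dx": 0, "dy": 0, "dz": 0, "turn": 0},
  {"fingers": -1, "dx": 0, "dy": 0, "dz": 0, "turn": 0},
  {"fingers": -1, "dx": 0, "dy": 0, "dz": 0, "turn": 0},
  {"fingers": -1, "dx": 0, "dy": 0, "dz": 0, "turn": 0},
  {"fingers": -1, "dx": 0, "dy": 0, "dz": 0, "turn": 0},
  {"fingers": -1, "dx": 0, "dy": 0, "dz": 0, "turn": 0},
])

```text
clock: 43.7
position: [0.5054, -0.1621, 0.3069]
ee_rot: [0.01, 1.0, 0.026, -0.004]
contact_force: [0.6, -0.2, 0.4]
width: 0.0855
```

>>> play_rows([
  {"fingers": -1, "dx": 0, "dy": 0, "dz": 0, "turn": 0},
  {"fingers": -1, "dx": 0, "dy": 0, "dz": 0, "turn": 0},
  {"fingers": -1, "dx": 0, "dy": 0, "dz": 0, "turn": 0},
  {"fingers": -1, "dx": 0, "dy": 0, "dz": 0, "turn": 0},
  {"fingers": -1, "dx": 0, "dy": 0, "dz": 0, "turn": 0},
  {"fingers": -1, "dx": 0, "dy": 0, "dz": 0, "turn": 0},
  {"fingers": -1, "dx": 0, "dy": 0, "dz": 0, "turn": 0},
  {"fingers": -1, "dx": 0, "dy": 0, "dz": 0, "turn": 0},
  {"fingers": -1, "dx": 0, "dy": 0, "dz": 0, "turn": 0},
  {"fingers": -1, "dx": 0, "dy": 0, "dz": 0, "turn": 0},
  {"fingers": -1, "dx": 0, "dy": 0, "dz": 0, "turn": 0},
  {"fingers": -1, "dx": 0, "dy": 0, "dz": 0, "turn": 0},
  {"fingers": -1, "dx": 0, "dy": 0, "dz": 0, "turn": 0},
  {"fingers": -1, "dx": 0, "dy": 0, "dz": 0, "turn": 0},
  {"fingers": -1, "dx": 0, "dy": 0, "dz": 0, "turn": 0},
  {"fingers": -1, "dx": 0, "dy": 0, "dz": 0, "turn": 0},
  {"fingers": -1, "dx": 0, "dy": 0, "dz": 0, "turn": 0},
  {"fingers": -1, "dx": 0, "dy": 0, "dz": 0, "turn": 0},
  {"fingers": -1, "dx": 0, "dy": 0, "dz": 0, "turn": 0},
  {"fingers": -1, "dx": 0, "dy": 0, "dz": 0, "turn": 0},
])

```text
clock: 45.37
position: [0.5054, -0.1621, 0.3069]
ee_rot: [0.01, 1.0, 0.026, -0.004]
contact_force: [-0.2, -0.4, -0.3]
width: 0.0852
```

>>> play_rows([
  {"fingers": -1, "dx": 0, "dy": 0, "dz": 0, "turn": 0},
  {"fingers": -1, "dx": 0, "dy": 0, "dz": 0, "turn": 0},
  {"fingers": -1, "dx": 0, "dy": 0, "dz": 0, "turn": 0},
  {"fingers": -1, "dx": 0, "dy": 0, "dz": 0, "turn": 0},
  {"fingers": -1, "dx": 0, "dy": 0, "dz": 0, "turn": 0},
  {"fingers": -1, "dx": 0, "dy": 0, "dz": 0, "turn": 0},
  {"fingers": -1, "dx": 0, "dy": 0, "dz": 0, "turn": 0},
  {"fingers": -1, "dx": 0, "dy": 0, "dz": 0, "turn": 0},
  {"fingers": -1, "dx": 0, "dy": 0, "dz": 0, "turn": 0},
  {"fingers": -1, "dx": 0, "dy": 0, "dz": 0, "turn": 0},
  {"fingers": -1, "dx": 0, "dy": 0, "dz": 0, "turn": 0},
  {"fingers": -1, "dx": 0, "dy": 0, "dz": 0, "turn": 0},
  {"fingers": -1, "dx": 0, "dy": 0, "dz": 0, "turn": 0},
  {"fingers": -1, "dx": 0, "dy": 0, "dz": 0, "turn": 0},
  {"fingers": -1, "dx": 0, "dy": 0, "dz": 0, "turn": 0},
  {"fingers": -1, "dx": 0, "dy": 0, "dz": 0, "turn": 0},
  {"fingers": -1, "dx": 0, "dy": 0, "dz": 0, "turn": 0},
  {"fingers": -1, "dx": 0, "dy": 0, "dz": 0, "turn": 0},
  {"fingers": -1, "dx": 0, "dy": 0, "dz": 0, "turn": 0},
  {"fingers": -1, "dx": 0, "dy": 0, "dz": 0, "turn": 0},
])

```text
clock: 47.03
position: [0.5054, -0.1621, 0.3069]
ee_rot: [0.01, 1.0, 0.026, -0.004]
contact_force: [0.1, 0.5, -1.1]
width: 0.0854
```

>>> play_rows([
  {"fingers": -1, "dx": 0, "dy": 0, "dz": 0, "turn": 0},
  {"fingers": -1, "dx": 0, "dy": 0, "dz": 0, "turn": 0},
  {"fingers": -1, "dx": 0, "dy": 0, "dz": 0, "turn": 0},
  {"fingers": -1, "dx": 0, "dy": 0, "dz": 0, "turn": 0},
  {"fingers": -1, "dx": 0, "dy": 0, "dz": 0, "turn": 0},
  {"fingers": -1, "dx": 0, "dy": 0, "dz": 0, "turn": 0},
  {"fingers": -1, "dx": 0, "dy": 0, "dz": 0, "turn": 0},
  {"fingers": -1, "dx": 0, "dy": 0, "dz": 0, "turn": 0},
  {"fingers": -1, "dx": 0, "dy": 0, "dz": 0, "turn": 0},
  {"fingers": -1, "dx": 0, "dy": 0, "dz": 0, "turn": 0},
  {"fingers": -1, "dx": 0, "dy": 0, "dz": 0, "turn": 0},
  {"fingers": -1, "dx": 0, "dy": 0, "dz": 0, "turn": 0},
  {"fingers": -1, "dx": 0, "dy": 0, "dz": 0, "turn": 0},
  {"fingers": -1, "dx": 0, "dy": 0, "dz": 0, "turn": 0},
  {"fingers": -1, "dx": 0, "dy": 0, "dz": 0, "turn": 0},
  {"fingers": -1, "dx": 0, "dy": 0, "dz": 0, "turn": 0},
  {"fingers": -1, "dx": 0, "dy": 0, "dz": 0, "turn": 0},
  {"fingers": -1, "dx": 0, "dy": 0, "dz": 0, "turn": 0},
  {"fingers": -1, "dx": 0, "dy": 0, "dz": 0, "turn": 0},
  {"fingers": -1, "dx": 0, "dy": 0, "dz": 0, "turn": 0},
])

```text
clock: 48.7
position: [0.5054, -0.1621, 0.3069]
ee_rot: [0.01, 1.0, 0.026, -0.004]
contact_force: [-0.3, -0.3, -0.1]
width: 0.0854
```

```bash
python3 band.py; python3 -c "
from rig import *
print(sign_off())"
```

```text
(48.7, np.int32(477), [324.2, 141.6], [507.3, -124.4])
(48.75, np.int32(474), [324.4, 142.2], [507.4, -124.8])
(48.8, np.int32(479), [324.3, 141.6], [507.3, -124.4])
(48.85, np.int32(477), [324.4, 142.2], [507.4, -124.7])
(48.9, np.int32(477), [324.3, 141.6], [507.3, -124.4])
(48.95, np.int32(475), [324.4, 142.3], [507.4, -124.8])
(49.0, np.int32(478), [324.3, 141.6], [507.3, -124.4])
(49.05, np.int32(479), [324.4, 142.2], [507.4, -124.7])
(49.1, np.int32(478), [324.2, 141.6], [507.3, -124.4])
(49.15, np.int32(479), [324.4, 142.2], [507.4, -124.8])
(49.2, np.int32(477), [324.2, 141.7], [507.3, -124.4])
(49.25, np.int32(479), [324.4, 142.1], [507.4, -124.7])
the job is handed in; nothing more can be done
None
```

The balls are mixed, the rod is back upright in its own pocket and released, and I handed the job in at about 49 s of the 72 s allowed. I stirred about six to seven times round the bowl in both directions, without lifting the rod until the mix looked good.

**Mixing:** The last side picture shows all ten balls in the bowl. Each one lies about 23–33 mm, centre to centre, from one of the other colour; touching balls are 28 mm apart.

**Rod:** It rocked after I let go, with the top swinging about ±5 mm, so I waited. At hand-in the movement was under 0.5 mm and the rod stood well inside the pocket.

**Bystanders:** I checked the hammer, tin and bracket only by eye, in the final picture. They look where they were.

**Checks that disagreed:**
- After about five loops the colours had partly separated again, so I added a reverse loop and a stroke across the middle.
- The network's rod mask in the scene picture was wrong once, as the rod went back into the pocket.
- The network's ball finding was off in several pictures, with false finds and hidden balls.
- The force reading never clearly showed the rod touching the pocket floor. I let go at the height where I had gripped it, once the arm stopped going lower.

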